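# Load the lens-post carrier

## Robot

A 6-joint arm with a two-finger parallel gripper is mounted at the origin on a cart in front of the work surface, level with it; the furniture and walls round the work are solid. World frame = base frame: x ahead of the robot, y to its left, z up, the work surface at z = 0. Lengths are in m, angles in rad, forces in N, time in s.
With the tool pointing down it reaches from about 0.3 to 0.85 m from the base axis. Payload 4.2 kg.
Tool frame: the origin (TCP) lies at the very end of the fingers, on their centre line; the grasp point (between the pads) lies 19 mm behind it (bot.grasp_offset is the distance from the TCP to the grasp point, in m); z points along the fingers, y is the direction in which the jaws open and shut (so a half turn about z gives the same grasp; the last joint's range is limited). The gripper opens to 91 mm and grips with 3 to 60 N. Pads are 32 mm wide; open, the fingers measure 118 mm over their backs; the gripper's body (76 mm by 178 mm) begins 60 mm behind the grasp point.
Start: joints at [-0.02, 0.32, 1.565, -0, 1.257, -0.02], TCP at [0.575, 0, 0.214] pointing down, gripper open.
Joint ranges: [-3.11, 3.11], [-0.84, 2.01], [0.21, 2.61], [-1.34, 4.49], [0.05, 2.63], [-2.56, 2.56]. Speed limits (rad/s): [2.57, 2.57, 3.14, 3.14, 3.14, 3.14].

## Interface

Orientations are given as [roll, pitch, yaw] about the fixed x, y, z axes, in that order (R = Rz(yaw) Ry(pitch) Rx(roll)).
In Python, from rig import bot, imaging gives the robot as it stands.
- The arm moves only by the tool move_arm, never from a script. Its arguments are lists of equal length, an entry for each row: "xyz": the shift along the world's x, y, z in cm, a list of three; "twist": the turn about the world's z in degrees. A call has 1 to 5 rows; each row is the pose to reach, as a shift and turn from the pose measured when the call began; what a row does not reach only later rows make up. A row lasts 1/10 s, in which the tool goes at most 50 mm and 8.59 degrees, less where a joint would pass 70% of its speed; a pose out of reach is approached as far as the arm can. A call with a gripper value outside its range is refused whole. "fingers" is the closure, from 0 (fully open) to 1 (shut), set as the call begins (left out, the last holds). The fingers move at their own pace and stop on an object; "force" is the grip in N (left out, the last holds). Time passes only in rows, so rows that repeat a pose let the fingers close. It gives the time, the measured TCP pose, the force and the opening at its end, in the units of the state.
- bot.sense(): the state, without advancing time (a new reading comes with each control period).
- imaging.get_image(name): name is "scene" or "side" or "wrist"; returns (picture, depth): 480x640x3 uint8, red, green, blue; 480x640 float32, m along the optical axis (not along the pixel's ray), 0 where there is no reading.
- imaging.calibration(name): a dict with "intrinsics" (3x3 intrinsics, pixels), "D" ([k1, k2, p1, p2, k3] as OpenCV has them; the pictures are not rectified), "position" and "attitude" of the camera in the world; the wrist camera has in their place "hand_eye" (4x4, takes a point from camera to tool coordinates, whose origin is the TCP and whose axes are the flange's). Camera axes: x right, y up, looking along -z (the intrinsics and any distortion apply to the point x, -y, -z); pixel columns grow to the right and rows downward; lengths in m; the calibration is good to about 2 mm. A picture is of the moment at which its call begins: read the wrist's pose just before it. calibration takes no time and is no camera call.
- bot.close_job(): hands the job in, once; it reports no verdict.
The state is a dict: "t": time; "joints": joint angles; "dq": joint speeds; "joint_torque": joint torques, N m; "tcp_pos": TCP position; "tcp_rot": TCP orientation; "ft_force": force on the tool from outside, world axes, zero at the start; "wrist_torque": the same for the moment, N m; "width": finger opening in m.
Only numpy, scipy, OpenCV 4.12 (cv2) and the standard library are available. Lean on these libraries where they do the work, as an engineer would, in place of code of your own. Each camera call takes 0.05 s, during which the arm holds its last target.

## Task

Swing the jig's clamp open, take the carrier plate by its black tab from the wooden box and lower it over the jig's two pins until it lies flush, then swing the clamp fully shut over the plate's edge. After that stand every lens post that lies on the bench upright on its square foot on the plate, one to a blue ring and centred in it, and make sure that each stays standing without wobbling. Leave the tape, the marker and the spectacles where they are.

Things in the scene. Friction and masses are not known exactly. Their poses are not given: they have to be found in the camera images.
- jig_base: blue-painted locating jig fixed to the bench: slab 140 (its x) x 132 (its y) x 12 mm high, origin at the centre of its underside, z up. Two upright steel pins 10 mm thick with pointed noses, 16 mm high above the slab, at x = +52 and -52 mm, y = 0. The swing clamp sits at its +y side. The seated plate's origin lies 12 mm above this origin.
- clamp (a joint): swing clamp of the jig, a steel arm on an upright axis; light friction, stays where it is left. 0 = shut: its front end lies along the jig's -y, 18 mm over the edge of a seated plate and 2 mm above it. Grows anticlockwise from above to 1.57 = fully open; clear of the plate above 1.2. Starts at 0 to 0.3.
- clamp_post (a point): upright red finger post on the clamp arm's tail, 14 mm in diameter, 42 mm from the clamp axis on the far side from the plate, from 30 to 76 mm above the bench; the point is on its centre line 55 mm above the bench
- clamp_axis (a point): fixed point on the clamp's upright turning axis, 55 mm above the bench: 88 mm from the jig's centre on its +y side
- carrier_plate: loose aluminium plate 128 (x) x 120 (y) x 8 mm, 0.4 kg, origin at the centre of its underside, z up. Pin holes at y = 0: x = +52 mm round, 13 mm; x = -52 mm slot, 16 mm along x, 13 wide; fits the pins either way round. Black upright grip tab at its centre: 40 mm along x, 14 mm thick along y, from 8 to 45 mm above the underside. Starts on the lid of the wooden box, 67 mm up.
- mark_1 (a point): centre of a blue ring mark, 48 mm in diameter, on the top face of the carrier plate, at x = +36, y = +34 mm on the plate, 8 mm above its underside
- mark_2 (a point): centre of a blue ring mark, 48 mm in diameter, on the top face of the carrier plate, at x = +36, y = -34 mm on the plate, 8 mm above its underside
- mark_3 (a point): centre of a blue ring mark, 48 mm in diameter, on the top face of the carrier plate, at x = -36, y = +34 mm on the plate, 8 mm above its underside
- mark_4 (a point): centre of a blue ring mark, 48 mm in diameter, on the top face of the carrier plate, at x = -36, y = -34 mm on the plate, 8 mm above its underside
- lens_post_1: lens post, 120 mm tall, 0.2 kg: dark square foot 32 x 32 x 10 mm, steel stem 18 mm thick, round brass head 32 mm in diameter from 78 to 120 mm above the foot's underside, with a dark face. Origin at the centre of the foot's underside, z from foot to head. Starts lying on the bench, axis 16 mm up, head towards the robot; topples if leaned over 13 degrees. May be absent.
- lens_post_2: lens post, 120 mm tall, 0.2 kg: dark square foot 32 x 32 x 10 mm, steel stem 18 mm thick, round brass head 32 mm in diameter from 78 to 120 mm above the foot's underside, with a dark face. Origin at the centre of the foot's underside, z from foot to head. Starts lying on the bench, axis 16 mm up, head towards the robot; topples if leaned over 13 degrees. May be absent.
- lens_post_3: lens post, 120 mm tall, 0.2 kg: dark square foot 32 x 32 x 10 mm, steel stem 18 mm thick, round brass head 32 mm in diameter from 78 to 120 mm above the foot's underside, with a dark face. Origin at the centre of the foot's underside, z from foot to head. Starts lying on the bench, axis 16 mm up, head towards the robot; topples if leaned over 13 degrees. May be absent.
- lens_post_4: lens post, 120 mm tall, 0.2 kg: dark square foot 32 x 32 x 10 mm, steel stem 18 mm thick, round brass head 32 mm in diameter from 78 to 120 mm above the foot's underside, with a dark face. Origin at the centre of the foot's underside, z from foot to head. Starts lying on the bench, axis 16 mm up, head towards the robot; topples if leaned over 13 degrees. May be absent.
- tape_roll: bystander: roll of paper tape, 70 mm across, 19 mm high, lying beyond the work; origin under its centre
- marker: bystander: black and blue felt marker 128 mm long, 17 mm thick, lying along the bench's front edge; origin under its middle
- spectacles_b: bystander: brown folded spectacles, 130 x 45 x 14 mm, lying at the right front; origin under the middle

How it is judged:
On the way, in this order (a step that is already met when the one before it is completed fails the run):
1. the clamp is swung open, clear of the plate's place (value of joint clamp above 1.1 rad), for 0.2 s.
2. the carrier plate lies flush on the jig over both pins (horizontal distance between carrier_plate and jig_base below 0.004 m and z of carrier_plate in the frame of jig_base between 0.01 and 0.0145 m and angle between the z axis of carrier_plate and the z axis of jig_base, either way round below 0.03 rad and angle between the x axis of carrier_plate and the x axis of jig_base, either way round below 0.08 rad), for 0.3 s.
3. the clamp is shut over the seated plate (all of step 2 and value of joint clamp below 0.2 rad), for 0.3 s.
4. every lens post stands upright and still on a ring of the seated plate (all of step 2 and angle between each of lens_post_1, lens_post_2, lens_post_3, lens_post_4's own z axis and vertical below 0.06 rad and z of lens_post_1 in the frame of carrier_plate between 0.005 and 0.0115 m and (horizontal distance between lens_post_1 and mark_1 below 0.012 m or horizontal distance between lens_post_1 and mark_2 below 0.012 m or horizontal distance between lens_post_1 and mark_3 below 0.012 m or horizontal distance between lens_post_1 and mark_4 below 0.012 m) and linear speed of each of lens_post_1, lens_post_2, lens_post_3, lens_post_4 below 0.02 m/s and angular speed of each of lens_post_1, lens_post_2, lens_post_3, lens_post_4 below 0.1 rad/s and z of lens_post_2 in the frame of carrier_plate between 0.005 and 0.0115 m and (horizontal distance between lens_post_2 and mark_1 below 0.012 m or horizontal distance between lens_post_2 and mark_2 below 0.012 m or horizontal distance between lens_post_2 and mark_3 below 0.012 m or horizontal distance between lens_post_2 and mark_4 below 0.012 m) and z of lens_post_3 in the frame of carrier_plate between 0.005 and 0.0115 m and (horizontal distance between lens_post_3 and mark_1 below 0.012 m or horizontal distance between lens_post_3 and mark_2 below 0.012 m or horizontal distance between lens_post_3 and mark_3 below 0.012 m or horizontal distance between lens_post_3 and mark_4 below 0.012 m) and z of lens_post_4 in the frame of carrier_plate between 0.005 and 0.0115 m and (horizontal distance between lens_post_4 and mark_1 below 0.012 m or horizontal distance between lens_post_4 and mark_2 below 0.012 m or horizontal distance between lens_post_4 and mark_3 below 0.012 m or horizontal distance between lens_post_4 and mark_4 below 0.012 m)), for 1 s.
At the end, for the whole second after the job is handed in: The plate lies flush on the jig (within 4 mm sideways, underside 10 to 14.5 mm above the bench, tilted under 0.03 rad), the clamp is shut (below 0.2 rad), and every post present stands on its foot on the plate, tilted under 0.06 rad, within 12 mm of the centre of a ring, at rest (all of step 4 and value of joint clamp below 0.2 rad); the robot touches nothing.
It fails at once if a bystander (tape roll, marker or spectacles) is pushed more than 5 cm from its place (distance of any of tape_roll, marker, spectacles_b from where it was at the start of the episode above 0.05 m).
Of lens_post_1, lens_post_2, lens_post_3, lens_post_4 only 3 to 4 are there at a start; the rules pass over those that are not, and their reading is None.
At some moment in a run one of carrier_plate may be knocked a few centimetres aside while the robot is not near it.
Once in a run the grip may slacken for a moment while it holds something.
It also fails if it takes over 210 s, if anything falls off the work surface, if the arm or the gripper's body presses on something with over 40 N, if the wrist force passes 120 N, or if a joint passes its speed limit or range.

## Working session

There is one attempt and no reset: what is moved stays moved. The work goes in short steps, Python scripts to look and compute and a tool call to move; the robot and the scene stay as the last step left them, time stands still between calls to the robot, and variables do not carry over. Pictures are saved under pics/ and viewed, and the job is handed in when it is done.

Besides the shell and the picture viewer there is one more tool, called as name(argument=value, ...) on one line, values as JSON. move_arm: Moves the arm, as the interface text tells. Its arguments: {"type":"object","properties":{"xyz":{"type":"array","items":{"type":"array","items":{"type":"number"}}},"twist":{"type":"array","items":{"type":"number"}},"fingers":{"type":"number"},"force":{"type":"number"}},"required":["xyz","twist"]}

```bash
ls; mkdir -p pics; cat > h.py <<'E'
import numpy as np, cv2
from rig import bot, imaging
from scipy.spatial.transform import Rotation as R
def cam(name,state=None):
    c=imaging.calibration(name)
    K=np.array(c["intrinsics"]);D=np.array(c["D"],float)
    return c,K,D
def save(name,fn):
    s=bot.sense()
    im,d=imaging.get_image(name)
    cv2.imwrite("pics/"+fn,im[:,:,::-1]); np.savez("pics/"+fn[:-4]+".npz",im=im,d=d,p=s["tcp_pos"],r=s["tcp_rot"])
    return im,d,s
E
python3 - <<'E'
from h import *
s=bot.sense(); print(s)
for n in("scene","side","wrist"):
    save(n,n+"0.png"); print(n,imaging.calibration(n))
E
```

```text
pics
{'t': 0.0, 'joints': array([-2.00151508e-02,  3.20320446e-01,  1.56565729e+00, -1.58297349e-05,
        1.25739541e+00, -2.00046879e-02]), 'dq': array([0.00052137, 0.00066375, 0.00124546, 0.00086488, 0.0015146 ,
       0.00152075]), 'joint_torque': array([-5.01459035e-04, -4.12465632e+01, -2.31973493e+01,  7.28826877e-02,
        4.58198413e-02, -1.41870069e-04]), 'tcp_pos': array([ 5.74504786e-01, -3.08741883e-06,  2.13112324e-01]), 'tcp_rot': array([-3.13981222e+00, -2.05688004e-05,  1.57079074e+00]), 'ft_force': array([-0.00356078, -0.22937464,  0.13704469]), 'wrist_torque': array([-0.02119128,  0.01073578, -0.02967719]), 'width': 0.09127389107845017}
scene {'intrinsics': array([[500.08898927,   0.        , 320.33068326],
       [  0.        , 500.08898927, 238.07039966],
       [  0.        ,   0.        ,   1.        ]]), 'D': array([-0.11021557,  0.        ,  0.        ,  0.        ,  0.        ]), 'position': array([-0.16301647, -0.67270227,  0.80537876]), 'attitude': array([ 8.51291906e-01,  2.97283441e-04, -1.00939910e+00])}
side {'intrinsics': array([[609.72900357,   0
[... 259 characters left out ...]
281666]), 'attitude': array([ 1.17279985, -0.0194454 , -0.49350587])}
wrist {'intrinsics': array([[351.75690647,   0.        , 315.58020524],
       [  0.        , 351.75690647, 241.68765211],
       [  0.        ,   0.        ,   1.        ]]), 'D': array([7.44810292e-05, 0.00000000e+00, 0.00000000e+00, 0.00000000e+00,
       0.00000000e+00]), 'hand_eye': array([[ 1.04309880e-03,  9.56833726e-01,  2.90634020e-01,
         8.29407529e-02],
       [ 9.99999049e-01, -7.35986173e-04, -1.16600738e-03,
        -4.32526330e-04],
       [-9.01772567e-04,  2.90634960e-01, -9.56833584e-01,
        -1.69931944e-01],
       [ 0.00000000e+00,  0.00000000e+00,  0.00000000e+00,
         1.00000000e+00]])}
```

View pics/scene0.png

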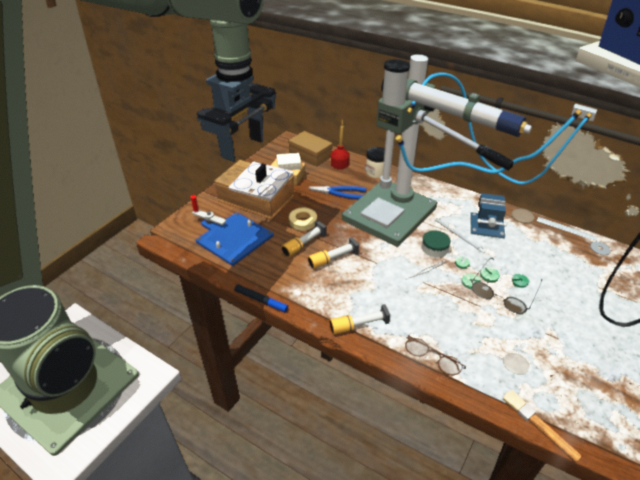

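View pics/side0.png

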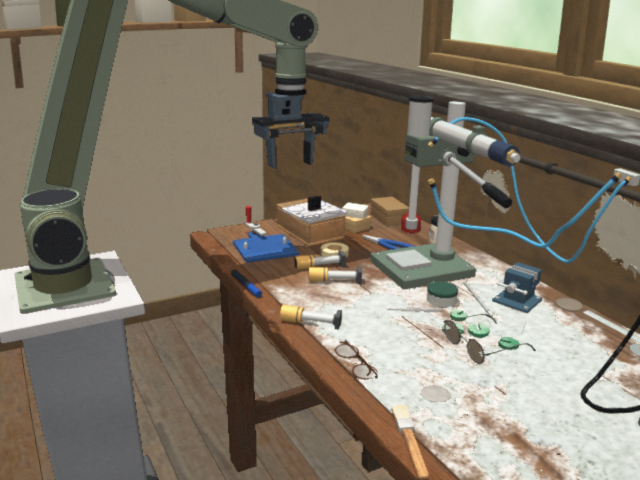

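View pics/wrist0.png

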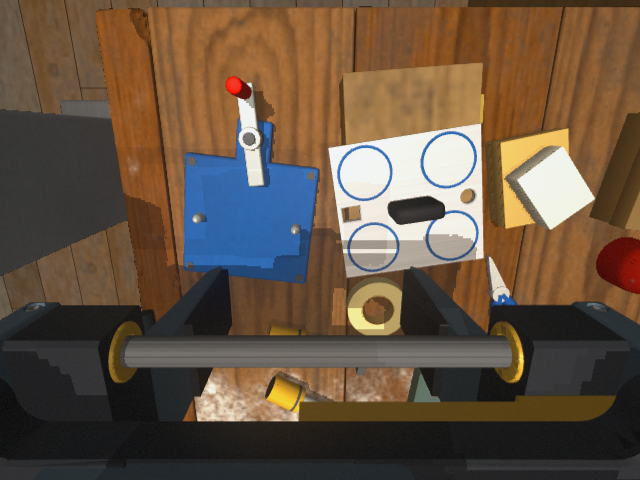

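The scene view shows the jig at (235,238), the clamp's red post at (195,203), the box and plate at (262,183), and three lens posts with heads at (290,246), (318,258) and (342,325). The wrist view shows the jig pins at (197,218) and (295,230), the red post at (237,86), the clamp axis at (249,139), and the four rings and tab of the plate.

```bash
cat >> h.py <<'E'
def pose(name,p=None,r=None):
    c=imaging.calibration(name)
    if name=="wrist":
        H=np.array(c["hand_eye"]); T=R.from_euler("xyz",r).as_matrix()
        return T@H[:3,:3], T@H[:3,3]+np.array(p)
    return R.from_euler("xyz",c["attitude"]).as_matrix(), np.array(c["position"])
def rays(name,px,p=None,r=None):
    c,K,D=cam(name); M,o=pose(name,p,r)
    u=cv2.undistortPoints(np.array(px,float).reshape(-1,1,2),K,D).reshape(-1,2)
    d=np.c_[u[:,0],-u[:,1],-np.ones(len(u))]@M.T
    return o,d
def onplane(name,px,z,p=None,r=None):
    o,d=rays(name,px,p,r); return o+d*((z-o[2])/d[:,2])[:,None]
def depthpts(name,d,px,p=None,r=None):
    o,dd=rays(name,px,p,r); px=np.array(px).astype(int)
    return o+dd*d[px[:,1],px[:,0]][:,None]
def project(name,X,p=None,r=None):
    c,K,D=cam(name); M,o=pose(name,p,r); q=(np.atleast_2d(X)-o)@M; q=np.c_[q[:,0],-q[:,1],-q[:,2]]
    return cv2.projectPoints(q,np.zeros(3),np.zeros(3),K,D)[0].reshape(-1,2)
def load(fn):
    z=np.load("pics/"+fn+".npz"); return z["im"],z["d"],z["p"],z["r"]
def blobs(mask,mn=30):
    n,l,st,c=cv2.connectedComponentsWithStats(mask.astype(np.uint8)); 
    return [(l==i) for i in range(1,n) if st[i,4]>=mn]
E
python3 - <<'E'
from h import *
np.set_printoptions(precision=4,suppress=True)
im,d,p,r=load("wrist0")
hsv=cv2.cvtColor(im,cv2.COLOR_RGB2HSV)
px=[(197,218),(295,230)]
pins=onplane("wrist",px,0.028,p,r); print("pins",pins, depthpts("wrist",d,px,p,r))
print("jig c",pins.mean(0), "dist",np.linalg.norm(pins[1]-pins[0]),"ang",np.degrees(np.arctan2(*(pins[1]-pins[0])[1::-1])))
print("axis",onplane("wrist",[(249,139)],0.04,p,r),depthpts("wrist",d,[(249,139)],p,r))
print("red",onplane("wrist",[(234,85)],0.076,p,r),depthpts("wrist",d,[(234,85)],p,r))
corn=[(185,153),(319,168),(304,283),(183,268)]
print("jigcorn",onplane("wrist",corn,.012,p,r))
blue=(hsv[...,0]>100)&(hsv[...,0]<125)&(hsv[...,1]>120)&(hsv[...,2]>50)
for b in blobs(blue,60):
    y,x=np.nonzero(b)
    if x.min()>330 and x.max()<490:
        X=onplane("wrist",np.c_[x,y],0.075,p,r); 
        A=np.c_[2*X[:,:2],np.ones(len(X))]; s=np.linalg.lstsq(A,(X[:,:2]**2).sum(1),rcond=None)[0]
        print("ring",s[:2],np.sqrt(s[2]+s[:2]@s[:2]),len(x))
print("tab", onplane("wrist",[(416,209)],0.112,p,r),depthpts("wrist",d,[(416,209)],p,r))
for n in("scene","side"):
    im,d,p,r=load(n+"0"); hsv=cv2.cvtColor(im,cv2.COLOR_RGB2HSV)
    yel=(hsv[...,0]>18)&(hsv[...,0]<30)&(hsv[...,1]>190)&(hsv[...,2]>140)
    for b in blobs(yel,50):
        y,x=np.nonzero(b); X=depthpts(n,d,np.c_[x,y],p,r); print(n,x.mean(),y.mean(),len(x),np.median(X,0),X.max(0),X.min(0))
E
```

```text
pins [[ 0.4516  0.0005  0.028 ]
 [ 0.5528 -0.0122  0.028 ]] [[ 0.4508 -0.      0.0256]
 [ 0.5526 -0.0128  0.0258]]
jig c [ 0.5022 -0.0058  0.028 ] dist 0.10195414545655605 ang -7.165368451099506
axis [[0.5118 0.0792 0.04  ]] [[0.5115 0.0792 0.038 ]]
red [[0.5086 0.1212 0.076 ]] [[0.5084 0.1213 0.0752]]
jigcorn [[ 0.4404  0.065   0.012 ]
 [ 0.5777  0.0501  0.012 ]
 [ 0.5611 -0.0792  0.012 ]
 [ 0.4247 -0.061   0.012 ]]
ring [0.6876 0.0624] 0.022707179433258316 358
ring [0.6165 0.0512] 0.022670996970431113 324
ring [ 0.6982 -0.0048] 0.02270599669560069 245
ring [ 0.6271 -0.016 ] 0.0227150385259128 204
tab [[0.6529 0.0275 0.112 ]] [[0.6534 0.0271 0.1104]]
```

move_arm(xyz=[[-2.2, 4, -2.7], [-4.4, 8, -5.4], [-6.6, 12.1, -8], [-6.6, 12.1, -12], [-6.6, 12.1, -16]], twist=[2, 4, 5, 5, 5], fingers=0.5, force=20)

```text
t: 0.65
tcp_pos: [0.5074, 0.1226, 0.0522]
tcp_rot: [-3.141, -0.0, 1.661]
ft_force: [0.4, 0.1, -1.0]
width: 0.0543
```

```bash
python3 - <<'E'
from h import *
np.set_printoptions(precision=4,suppress=True)
s=bot.sense(); print(s["tcp_pos"],s["tcp_rot"],s["width"],s["ft_force"])
for n in("scene","side"):
    im,d,p,r=load(n+"0"); hsv=cv2.cvtColor(im,cv2.COLOR_RGB2HSV)
    print(hsv[325,342] if n=="scene" else hsv[314,290])
    yel=(hsv[...,0]>15)&(hsv[...,0]<32)&(hsv[...,1]>170)&(hsv[...,2]>110)
    for b in blobs(yel,25):
        y,x=np.nonzero(b); X=depthpts(n,d,np.c_[x,y],p,r); print(n,x.mean(),y.mean(),len(x),np.median(X,0),X.max(0),X.min(0))
# arc
a=np.array([.512,.0805])
for k in range(0,11):
    th=np.radians(94.7+k*8); print(k,(a+.042*np.array([np.cos(th),np.sin(th)])))
E
```

```text
[0.5074 0.1226 0.0522] [-3.1408 -0.0003  1.6609] 0.05433588039879367 [ 0.3778  0.0933 -0.979 ]
[ 24 160 250]
scene 291.7894736842105 246.2434210526316 152 [ 0.5297 -0.1601  0.0278] [ 0.575  -0.1236  0.0345] [ 0.5123 -0.1715 -0.0011]
scene 317.78333333333336 262.4166666666667 60 [ 0.5189 -0.2374  0.0209] [ 0.5361 -0.2115  0.0314] [ 0.5091 -0.246   0.0121]
scene 339.9 329.3625 80 [ 0.3848 -0.3742  0.0193] [ 0.3979 -0.3566  0.8054] [-0.163  -0.6727  0.0077]
[ 18 142 223]
0 [0.5086 0.1224]
1 [0.5028 0.1215]
2 [0.4972 0.1198]
3 [0.4918 0.1173]
4 [0.4869 0.1142]
5 [0.4825 0.1104]
6 [0.4786 0.106 ]
7 [0.4754 0.1011]
8 [0.4729 0.0958]
9 [0.4711 0.0902]
10 [0.4702 0.0844]
```

move_arm(xyz=[[-0.5, 0, 0], [-1.1, -0.3, 0], [-1.6, -0.5, 0], [-2.1, -0.8, 0], [-2.5, -1.2, 0]], twist=[8, 16, 24, 32, 40], fingers=0.72)

```text
t: 1.15
tcp_pos: [0.4827, 0.1115, 0.0521]
tcp_rot: [3.141, -0.001, 2.364]
ft_force: [0.3, 4.5, -0.2]
width: 0.0258
```

move_arm(xyz=[[-0.4, -0.4, 0], [-0.7, -0.9, 0], [-1.0, -1.4, 0], [-1.2, -2.0, 0], [-1.3, -2.6, 0]], twist=[8, 16, 24, 32, 38])

```text
t: 1.65
tcp_pos: [0.4687, 0.0861, 0.0519]
tcp_rot: [3.14, -0.003, 3.032]
ft_force: [-2.5, 3.2, 1.0]
width: 0.0259
```

```bash
python3 - <<'E'
from h import *
s=bot.sense(); print(s["tcp_pos"],s["tcp_rot"],s["width"],s["ft_force"])
save("scene","scene1.png");save("wrist","wrist1.png")
E
```

```text
[0.46867528 0.08608056 0.05193392] [ 3.13953592e+00 -2.96090604e-03  3.03184021e+00] 0.025850587261772556 [-2.49107648  3.18706143  0.99072771]
```

View pics/wrist1.png

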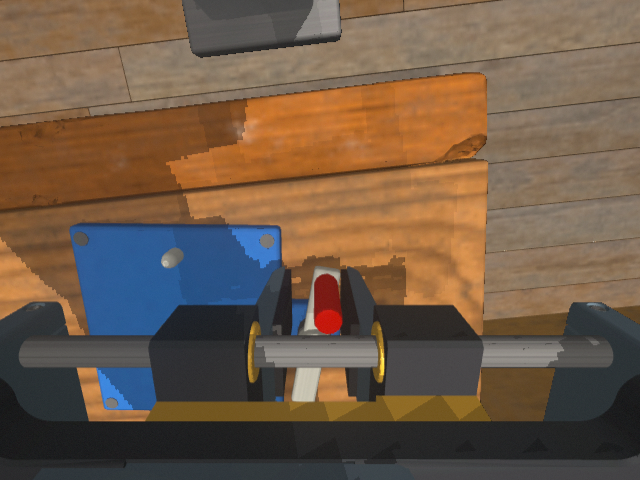

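View pics/scene1.png

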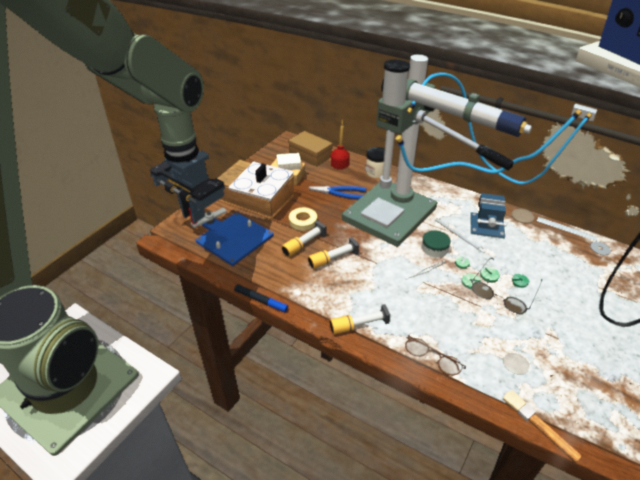

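move_arm(xyz=[[0, -0.7, 0], [0, -0.7, 0], [0, -0.1, 0], [0, -0.1, 3], [0, -0.1, 8]], twist=[0, 0, 0, 0, 0])

```text
t: 2.25
tcp_pos: [0.4672, 0.0839, 0.1303]
tcp_rot: [-3.14, -0.009, 3.026]
ft_force: [1.2, -0.3, -0.8]
width: 0.0255
```

move_arm(xyz=[[4, -2, 5], [8, -4, 10], [12, -6, 15], [16, -8, 17], [17, -9, 17]], twist=[3, 6, 9, 12, 15], fingers=0.2)

```text
t: 2.75
tcp_pos: [0.6333, -0.0032, 0.2996]
tcp_rot: [-3.138, -0.005, -2.993]
ft_force: [1.2, 0.7, -0.1]
width: 0.0628
```

```bash
python3 - <<'E'
from h import *
s=bot.sense(); print(s["tcp_pos"],s["tcp_rot"],s["width"],s["ft_force"],s["joints"])
save("wrist","wrist2.png")
E
```

```text
[ 0.63332478 -0.00318233  0.29957806] [-3.13807745 -0.00490308 -2.99297008] 0.06278308705413375 [ 1.24515706  0.71143516 -0.05836273] [-0.02090859  0.38171955  1.25899723 -0.00430133  1.50511619 -1.74004471]
```

View pics/wrist2.png

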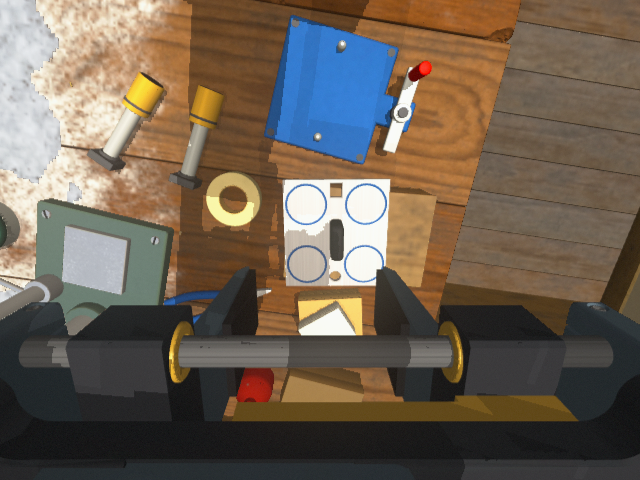

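The view covers the jig with pins at (342,45) and (318,137), the opened clamp's red post at (424,67) and axis at (402,112), the plate rings with the tab at (336,239), and two posts with heads at (145,90) and (207,103).

```bash
cat >> h.py <<'E'
def rings(n,im,p,r,z,box=None,mn=60):
    hsv=cv2.cvtColor(im,cv2.COLOR_RGB2HSV); out=[]
    blue=(hsv[...,0]>100)&(hsv[...,0]<125)&(hsv[...,1]>120)&(hsv[...,2]>50)
    for b in blobs(blue,mn):
        y,x=np.nonzero(b)
        if box and not(x.min()>box[0] and x.max()<box[1] and y.min()>box[2] and y.max()<box[3]): continue
        X=onplane(n,np.c_[x,y],z,p,r)
        A=np.c_[2*X[:,:2],np.ones(len(X))]; s=np.linalg.lstsq(A,(X[:,:2]**2).sum(1),rcond=None)[0]
        out.append([*s[:2],np.sqrt(s[2]+s[:2]@s[:2]),len(x)])
    return np.array(out)
E
python3 - <<'E'
from h import *
np.set_printoptions(precision=4,suppress=True)
im,d,p,r=load("wrist2")
g=rings("wrist",im,p,r,.075,(275,395,175,290)); print(g,g[:4,:2].mean(0))
hsv=cv2.cvtColor(im,cv2.COLOR_RGB2HSV)
blk=(hsv[...,2]<70); blk[:200]=0; blk[270:]=0; blk[:,:315]=0;blk[:,360:]=0
for b in blobs(blk,100):
    y,x=np.nonzero(b); print("tab",x.min(),x.max(),y.min(),y.max()); 
    print(onplane("wrist",[(x.mean(),y.mean())],.112,p,r))
bl=(hsv[...,0]>100)&(hsv[...,0]<125)&(hsv[...,1]>120)&(hsv[...,2]>50)
# pins: grey blobs in jig
for c in((342,45),(318,137)):
    sub=np.zeros(bl.shape,bool); sub[c[1]-12:c[1]+12,c[0]-12:c[0]+12]=1
    m=sub&~bl; bb=max(blobs(m,5),key=lambda q:q.sum()); y,x=np.nonzero(bb); print(c,x.mean(),y.mean(),x.min(),x.max(),y.min(),y.max())
pins=onplane("wrist",[(342,44),(318,136)],.026,p,r); print(pins,pins.mean(0),np.linalg.norm(pins[1]-pins[0]),np.degrees(np.arctan2(*(pins[1]-pins[0])[1::-1])))
print("red",onplane("wrist",[(424,67)],.076,p,r),"ax",onplane("wrist",[(402,112)],.04,p,r))
corn=np.array([(292,16),(398,46),(364,163),(265,136)]); c=onplane("wrist",corn,.012,p,r); print(c,c.mean(0))
yel=(hsv[...,0]>15)&(hsv[...,0]<32)&(hsv[...,1]>170)&(hsv[...,2]>110)
for b in blobs(yel,200):
    y,x=np.nonzero(b); X=depthpts("wrist",d,np.c_[x,y],p,r); print("y",x.mean(),y.mean(),len(x),np.median(X,0),X.max(0),X.min(0))
E
```

```text
[[  0.6271  -0.0156   0.0228  98.    ]
 [  0.6164   0.0515   0.0227 136.    ]] [0.6218 0.0179]
(342, 45) 341.2142857142857 45.54761904761905 337 345 40 51
(318, 137) 317.27272727272725 136.45454545454547 314 321 132 140
[[ 0.4492 -0.0013  0.026 ]
 [ 0.5514 -0.013   0.026 ]] [ 0.5003 -0.0072  0.026 ] 0.10288139454897678 -6.556290551983806
red [[0.4689 0.0832 0.076 ]] ax [[0.5109 0.0783 0.04  ]]
[[ 0.4263 -0.0621  0.012 ]
 [ 0.4383  0.0639  0.012 ]
 [ 0.5752  0.0499  0.012 ]
 [ 0.5612 -0.0783  0.012 ]] [ 0.5003 -0.0066  0.012 ]
y 143.86467065868263 92.58922155688623 835 [ 0.5338 -0.2209  0.0283] [ 0.5532 -0.0146  0.4699] [ 0.5122 -0.2431  0.0123]
y 206.4083969465649 103.19847328244275 786 [ 0.5343 -0.1476  0.0285] [ 0.5531 -0.0146  0.4699] [ 0.5123 -0.1735 -0.0021]
y 174.37637362637363 355.2774725274725 364 [ 0.6065 -0.0409  0.397 ] [ 0.6158 -0.0146  0.4699] [ 0.5517 -0.0426  0.3908]
y 458.1510204081633 355.9102040816326 245 [0.5962 0.0265 0.3973] [0.6045 0.0285 0.3997] [0.5912 0.0249 0.3923]
y 472.5843023255814 403.33720930232556 344 [0.604  0.0293 0.4037] [0.6057 0.0324 0.4073] [0.6026 0.0248 0.4005]
y 544.2148337595908 401.2583120204604 391 [0.6015 0.0462 0.403 ] [0.6032 0.0501 0.4699] [ 0.5517 -0.0146  0.4   ]
```

move_arm(xyz=[[1.2, 1.3, -5], [2.4, 2.65, -10], [2.4, 2.65, -14], [2.4, 2.65, -14], [2.4, 2.65, -14]], twist=[0.5, 0.5, 0.5, 0.5, 0.5], fingers=0.35)

```text
t: 3.3
tcp_pos: [0.6649, 0.0188, 0.162]
tcp_rot: [-3.132, 0.005, -2.986]
ft_force: [0.2, 0.1, 0.4]
width: 0.0595
```

```bash
python3 - <<'E'
from h import *
s=bot.sense(); print(s["tcp_pos"],s["tcp_rot"],s["width"],s["ft_force"])
save("wrist","wrist3.png");save("side","side3.png")
E
```

```text
[0.66488909 0.01875684 0.1620362 ] [-3.1315392   0.0054313  -2.98606028] 0.059545752490618775 [0.18127324 0.11895252 0.43820104]
```

View pics/wrist3.png

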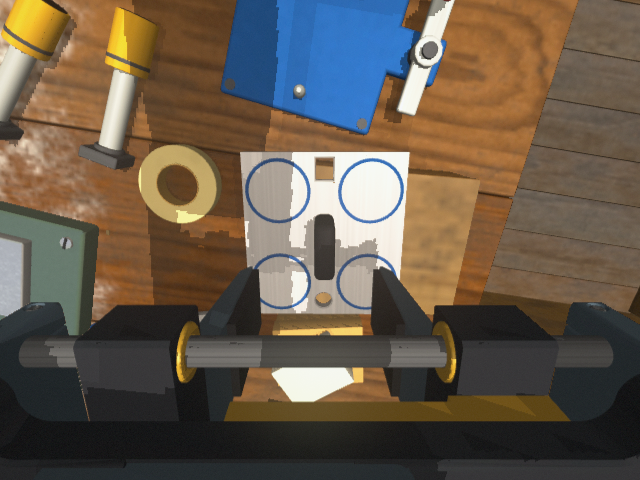

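```bash
python3 - <<'E'
from h import *
np.set_printoptions(precision=4,suppress=True)
s=bot.sense(); print(s["t"],s["tcp_pos"],s["tcp_rot"],s["width"],s["dq"])
im,d,p,r=load("wrist3"); g=rings("wrist",im,p,r,.075,(235,420,150,330)); print(g)
hsv=cv2.cvtColor(im,cv2.COLOR_RGB2HSV)
print(onplane("wrist",[(325,236),(325,215),(325,225)],.112,p,r))
E
```

```text
3.4 [0.6664 0.0186 0.1651] [-3.1309  0.0116 -2.9862] 0.059291521549784676 [-0.0036 -0.0138 -0.0049  0.0015 -0.0034 -0.001 ]
[[  0.627   -0.0159   0.0227 391.    ]
 [  0.6164   0.0513   0.0227 442.    ]
 [  0.6982  -0.0046   0.0227  90.    ]
 [  0.6981  -0.0046   0.0227 129.    ]
 [  0.6877   0.0625   0.0227 103.    ]]
[[0.6445 0.0217 0.112 ]
 [0.6308 0.0194 0.112 ]
 [0.6373 0.0204 0.112 ]]
```

move_arm(xyz=[[-0.9, 0.5, -0.5], [-0.9, 0.5, -0.5], [-0.9, 0.5, -0.5], [-0.9, 0.5, -0.5]], twist=[0, 0, 0, 0])

```text
t: 3.8
tcp_pos: [0.6576, 0.0237, 0.1609]
tcp_rot: [-3.131, 0.013, -2.986]
ft_force: [-0.8, 0.4, 0.5]
width: 0.0595
```

```bash
python3 - <<'E'
from h import *
np.set_printoptions(precision=4,suppress=True)
s=bot.sense(); print(s["t"],s["tcp_pos"],s["tcp_rot"],s["width"],s["dq"],s["joints"])
save("wrist","wrist4.png"); s=bot.sense(); print(s["t"],s["tcp_pos"],s["tcp_rot"])
E
```

```text
3.8 [0.6576 0.0237 0.1609] [-3.1307  0.0128 -2.9861] 0.05947106742095111 [-0.0029  0.0086 -0.0003  0.0013 -0.0014 -0.0001] [ 0.0232  0.4766  1.4522 -0.0098  1.1987 -1.6995]
3.85 [0.6576 0.0236 0.1606] [-3.1307  0.0125 -2.9863]
```

move_arm(xyz=[[0, 0, -3], [0, 0, -6], [0, 0, -7.9], [0, 0, -7.9], [0, 0, -7.9]], twist=[0, 0, 0, 0, 0])

```text
t: 4.35
tcp_pos: [0.658, 0.0235, 0.0819]
tcp_rot: [-3.131, 0.013, -2.986]
ft_force: [0.3, 0.5, 0.5]
width: 0.0591
```

move_arm(xyz=[[0, 0, 0], [0, 0, 0], [0, 0, 0], [0, 0, 0], [0, 0, 0]], twist=[0, 0, 0, 0, 0], fingers=1, force=50)

```text
t: 4.85
tcp_pos: [0.6581, 0.0236, 0.0822]
tcp_rot: [-3.131, 0.013, -2.986]
ft_force: [0.2, -0.1, -0.3]
width: 0.0219
```

```bash
python3 - <<'E'
from h import *
np.set_printoptions(precision=4,suppress=True)
s=bot.sense(); print(s["t"],s["tcp_pos"],s["tcp_rot"],s["width"],s["ft_force"])
save("side","side4.png")
E
```

```text
4.85 [0.6581 0.0236 0.0822] [-3.1306  0.0132 -2.9863] 0.021885449756799135 [ 0.1761 -0.1155 -0.269 ]
```

View pics/side4.png

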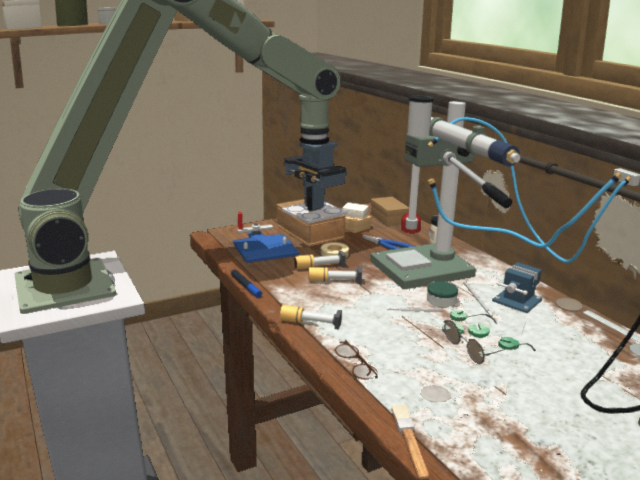

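move_arm(xyz=[[0, 0, 0], [0, 0, 0], [0, 0, 1], [0, 0, 3], [0, 0, 3]], twist=[0, 0, 0, 0, 0])

```text
t: 5.4
tcp_pos: [0.6598, 0.0236, 0.1145]
tcp_rot: [-3.13, 0.018, -2.986]
ft_force: [0.9, 0.8, -2.3]
width: 0.0135
```

```bash
python3 - <<'E'
from h import *
np.set_printoptions(precision=4,suppress=True)
s=bot.sense(); print(s["t"],s["tcp_pos"],s["tcp_rot"],s["width"],s["ft_force"],s["wrist_torque"])
im,d,s=save("wrist","wrist5.png"); p,r=s["tcp_pos"],s["tcp_rot"]
print(rings("wrist",im,p,r,p[2]-.0822+.075,(200,460,100,330),30))
E
```

```text
5.4 [0.6598 0.0236 0.1145] [-3.1298  0.018  -2.9862] 0.01352233466373709 [ 0.8504  0.7649 -2.2993] [ 0.2091 -0.0477  0.0044]
[[  0.6287  -0.0154   0.0228 881.    ]
 [  0.6179   0.0517   0.0227 837.    ]]
```

View pics/wrist5.png

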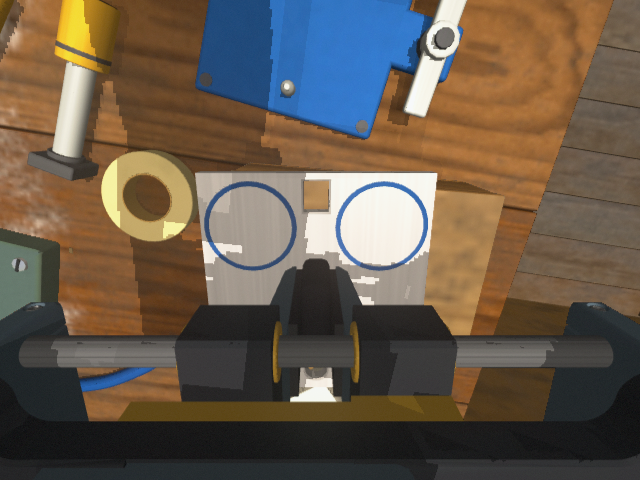

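move_arm(xyz=[[-3.5, -0.7, 0.5], [-7, -1.3, 0.5], [-10.5, -2, 0], [-13.5, -2.6, -0.5], [-15.8, -3, -1]], twist=[-3, -6, -9, -12.5, -15.8])

```text
t: 5.95
tcp_pos: [0.4978, -0.0068, 0.1019]
tcp_rot: [-3.13, 0.013, 3.019]
ft_force: [-0.3, -0.5, -3.7]
width: 0.0139
```

```bash
python3 - <<'E'
from h import *
np.set_printoptions(precision=4,suppress=True)
s=bot.sense(); print(s["t"],s["tcp_pos"],s["tcp_rot"],s["width"],s["ft_force"],s["wrist_torque"])
save("scene","scene6.png"); save("scene","scene6b.png")
im,d,s=save("wrist","wrist6.png"); p,r=s["tcp_pos"],s["tcp_rot"]
s=bot.sense(); print(s["t"],s["tcp_pos"],s["tcp_rot"],s["width"],s["ft_force"],s["wrist_torque"])
g=rings("wrist",im,p,r,p[2]-.0822+.075,(200,460,100,330),30);print(g)
E
```

```text
5.95 [ 0.4978 -0.0068  0.1019] [-3.1297  0.0125  3.0187] 0.013944814801069827 [-0.283  -0.4502 -3.7159] [ 0.0738 -0.0188  0.0194]
6.1 [ 0.4986 -0.0066  0.1021] [-3.1299  0.0127  3.0211] 0.013737092980143984 [ 0.8419  0.0274 -3.5937] [ 0.1287 -0.091   0.0024]
[[   0.4098    0.0042    0.0299 1838.    ]
 [   0.4412   -0.0049    0.0044  117.    ]
 [   0.455    -0.0359    0.0228  864.    ]
 [   0.4629    0.0318    0.0227  949.    ]
 [   0.4741    0.0678    0.0033   58.    ]]
```

View pics/wrist6.png

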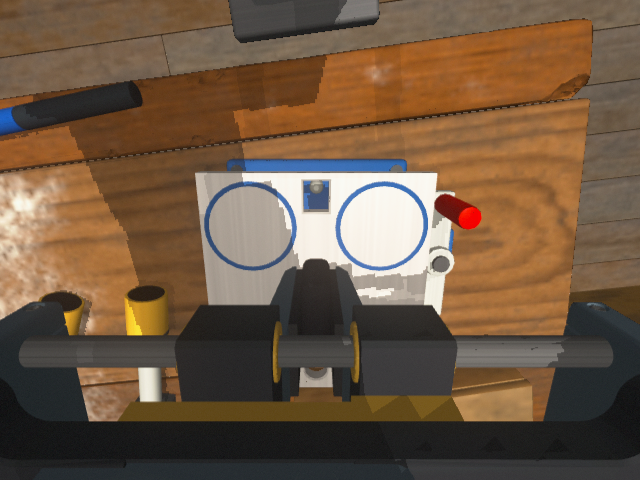

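View pics/scene6b.png

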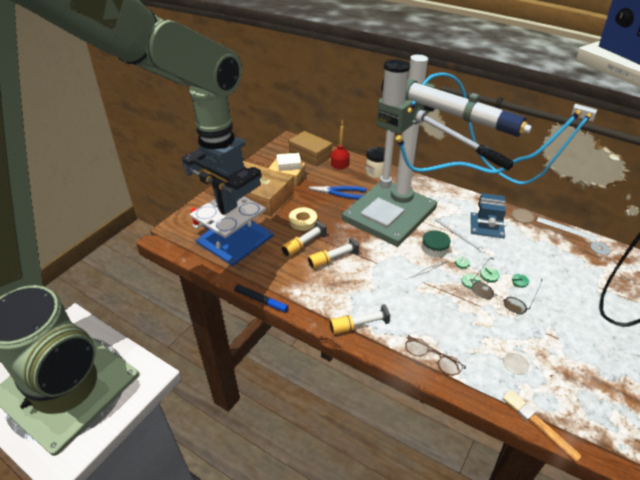

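```bash
python3 - <<'E'
from h import *
np.set_printoptions(precision=4,suppress=True)
for f in ("wrist5","wrist6"):
    im,d,p,r=load(f)
    px=np.array([(x,y) for x in range(215,430,8) for y in range(185,300,6) if im[y,x].min()>90 and abs(x-316)>25])
    X=depthpts("wrist",d,px,p,r); A=np.c_[X[:,:2]-p[:2],np.ones(len(X))]
    ok=np.ones(len(X),bool)
    for _ in range(4):
        s=np.linalg.lstsq(A[ok],X[ok,2],rcond=None)[0]; e=X[:,2]-A@s; ok=abs(e)<.002
    print(f,p,"plane slope",s[:2],"top z at tcp",s[2],ok.sum(),e[ok].std())
    print("slot",onplane("wrist",[(316,196)],s[2],p,r),"corners",onplane("wrist",[(195,173),(437,173)],s[2],p,r))
im,d,p,r=load("wrist6")
print("pin",onplane("wrist",[(316,187)],.027,p,r), "jig",onplane("wrist",[(229,160),(407,160)],.012,p,r),"red",onplane("wrist",[(470,217)],.076,p,r),"ax",onplane("wrist",[(440,262)],.04,p,r))
E
```

```text
wrist5 [0.6598 0.0236 0.1145] plane slope [-0.0029 -0.0089] top z at tcp 0.10712517543243558 359 0.0006729616287779249
slot [[0.607  0.0157 0.1071]] corners [[ 0.6051 -0.0454  0.1071]
 [ 0.5863  0.0727  0.1071]]
wrist6 [ 0.4955 -0.0067  0.1013] plane slope [-0.0146 -0.0085] top z at tcp 0.09405729391259283 356 0.0006248473257273131
slot [[0.4426 0.0001 0.0941]] corners [[ 0.4241 -0.0583  0.0941]
 [ 0.4383  0.0608  0.0941]]
pin [[ 0.4481 -0.0013  0.027 ]] jig [[ 0.4236 -0.0616  0.012 ]
 [ 0.4389  0.0653  0.012 ]] red [[0.4679 0.0844 0.076 ]] ax [[0.5083 0.0786 0.04  ]]
```

move_arm(xyz=[[0.1, 0, -1], [0.2, -0.05, -3], [0.25, -0.05, -4.6], [0.25, -0.05, -4.6], [0.25, -0.05, -4.6]], twist=[0, 0, 0, 0, 0])

```text
t: 6.6
tcp_pos: [0.5017, -0.007, 0.0556]
tcp_rot: [-3.13, 0.012, 3.021]
ft_force: [0.9, -0.2, -3.0]
width: 0.0137
```

```bash
python3 - <<'E'
from h import *
np.set_printoptions(precision=4,suppress=True)
s=bot.sense(); print(s["t"],s["tcp_pos"],s["tcp_rot"],s["width"],s["ft_force"],s["wrist_torque"])
im,d,s=save("wrist","wrist7.png"); p,r=s["tcp_pos"],s["tcp_rot"];print(p)
g=rings("wrist",im,p,r,p[2]-.0073,(200,460,100,330),30);print(g)
g=g[np.abs(g[:,2]-.0227)<.001][:2,:2]; v=g[1]-g[0]; v=v if v[1]>0 else -v; a=np.arctan2(v[1],v[0])-np.pi/2
print("ang",np.degrees(a),"c",g.mean(0)+.036*np.array([np.cos(a),np.sin(a)]))
E
```

```text
6.6 [ 0.5017 -0.007   0.0556] [-3.1298  0.012   3.0215] 0.013656589893633286 [ 0.8894 -0.1545 -3.008 ] [ 0.1279 -0.0257  0.0151]
[ 0.5017 -0.007   0.0556]
[[   0.4137    0.0034    0.0344 3215.    ]
 [   0.4612   -0.0362    0.0228  877.    ]
 [   0.4691    0.0315    0.0227  948.    ]
 [   0.4503   -0.0038    0.0033  181.    ]
 [   0.493     0.0636    0.0111  630.    ]]
ang -6.654059616813786 c [ 0.5009 -0.0065]
```

View pics/wrist7.png

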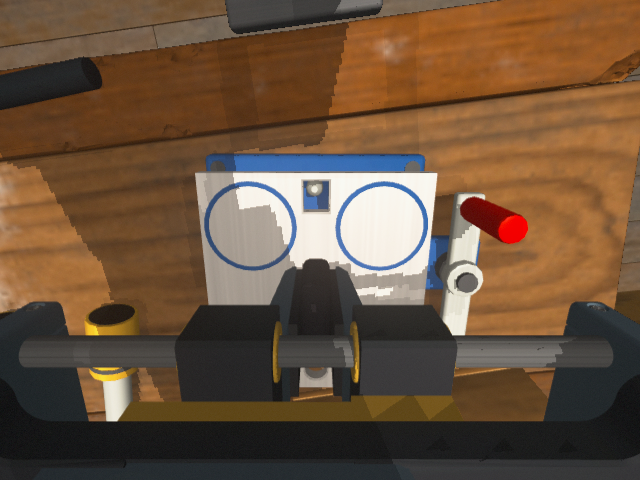

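```bash
python3 - <<'E'
from h import *
np.set_printoptions(precision=4,suppress=True)
im,d,p,r=load("wrist7")
print("pin",onplane("wrist",[(314.5,187)],.026,p,r),"jig",onplane("wrist",[(206,155),(425,155)],.012,p,r), "slot",onplane("wrist",[(316,196)],p[2]-.0073,p,r))
E
```

```text
pin [[ 0.4476 -0.0011  0.026 ]] jig [[ 0.4235 -0.0629  0.012 ]
 [ 0.4387  0.065   0.012 ]] slot [[ 0.4488 -0.0002  0.0483]]
```

move_arm(xyz=[[-0.07, -0.07, 0], [-0.07, -0.07, -0.8], [-0.07, -0.07, -1.4], [-0.07, -0.07, -1.9], [-0.07, -0.07, -1.9]], twist=[0, 0, 0, 0, 0])

```text
t: 7.15
tcp_pos: [0.5006, -0.0077, 0.0363]
tcp_rot: [-3.13, 0.011, 3.021]
ft_force: [-0.9, 0.3, -4.5]
width: 0.0136
```

move_arm(xyz=[[0, 0, -0.3], [0, 0, -0.6], [0, 0, -0.9], [0, 0, -0.9]], twist=[0, 0, 0, 0])

```text
t: 7.55
tcp_pos: [0.5007, -0.0077, 0.0272]
tcp_rot: [-3.13, 0.011, 3.021]
ft_force: [0.2, 0.0, -3.1]
width: 0.0136
```

```bash
python3 - <<'E'
from h import *
save("side","side8.png")
im,d,s=save("wrist","wrist8.png");print(s)
E
```

```text
{'t': 7.6, 'joints': array([-0.02974821,  0.4013575 ,  1.98974498, -0.01900498,  0.74020752,
       -1.46634368]), 'dq': array([ 0.00213121, -0.00256952,  0.0030234 , -0.00050475,  0.00130339,
       -0.00021864]), 'joint_torque': array([-5.73096608e-03, -3.98449266e+01, -1.67306685e+01, -6.08497881e-02,
        2.32269941e-02, -2.64527713e-03]), 'tcp_pos': array([ 0.50063418, -0.00769635,  0.02729295]), 'tcp_rot': array([-3.12976427,  0.01148755,  3.02142595]), 'ft_force': array([-0.05017744, -0.07445813, -3.79819216]), 'wrist_torque': array([ 0.13795284, -0.03062303,  0.00105187]), 'width': 0.013723599152499644}
```

View pics/wrist8.png

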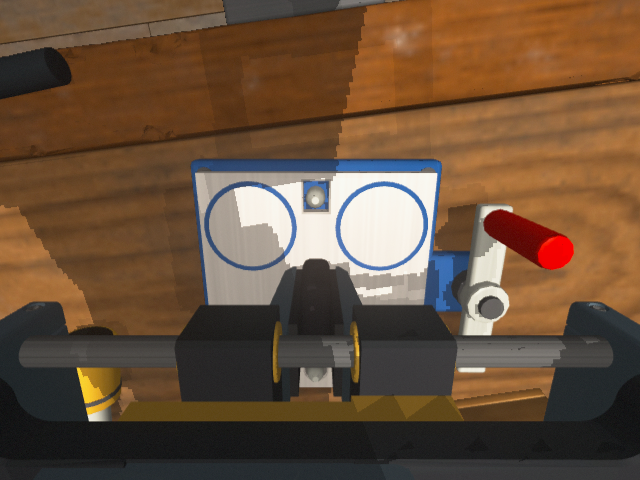

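The pin shows through the slot at (316,196), and the wrist still carries the full plate weight, so the plate is 1-2 mm short of seated. I'll go lower and then release.

move_arm(xyz=[[0, 0, -0.1], [0, 0, -0.2], [0, 0, -0.2]], twist=[0, 0, 0])

```text
t: 7.95
tcp_pos: [0.5007, -0.0078, 0.0268]
tcp_rot: [-3.13, 0.012, 3.021]
ft_force: [-3.6, -1.5, 8.8]
width: 0.0137
```

move_arm(xyz=[[0, 0, 0], [0, 0, 0], [0, 0, 0], [0, 0, 0], [0, 0, 0]], twist=[0, 0, 0, 0, 0], fingers=0.55)

```text
t: 8.45
tcp_pos: [0.5007, -0.0078, 0.0267]
tcp_rot: [-3.13, 0.012, 3.021]
ft_force: [-0.3, -1.0, 0.1]
width: 0.041
```

move_arm(xyz=[[0, 0, 2], [0, 0, 5], [0, 0, 9], [0, 0, 12], [0, 0, 12]], twist=[0, 0, 0, 0, 0])

```text
t: 8.95
tcp_pos: [0.5037, -0.0079, 0.1508]
tcp_rot: [-3.131, 0.021, 3.021]
ft_force: [1.0, -0.5, -0.2]
width: 0.0412
```

```bash
cat >> h.py <<'E'
def plate(im,p,r,z,box=(0,640,0,480)):
    g=rings("wrist",im,p,r,z,box,30); g=g[np.abs(g[:,2]-.0227)<.0015][:,:2]
    return g
E
python3 - <<'E'
from h import *
np.set_printoptions(precision=4,suppress=True)
im,d,s=save("wrist","wrist9.png"); p,r=s["tcp_pos"],s["tcp_rot"];print(p,r,s["width"])
print(plate(im,p,r,.020))
E
```

```text
[ 0.5037 -0.0079  0.1508] [-3.1307  0.0213  3.0212] 0.04115549145070298
[[ 0.46   -0.0366]
 [ 0.4681  0.0307]
 [ 0.5393  0.0221]
 [ 0.5309 -0.0462]
 [ 0.5314 -0.0451]
 [ 0.5392  0.0237]
 [ 0.5398  0.0221]]
```

View pics/wrist9.png

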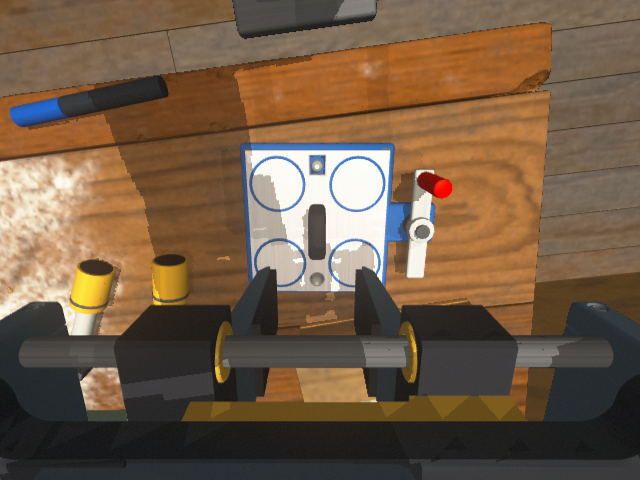

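The wrist view shows the plate lying on the jig with both pins through their holes at (317,166) and (317,279). The clamp is still open, with its red post at (437,186). Next I close it.

move_arm(xyz=[[-1.7, 4.5, 0], [-3.5, 9.1, -1], [-3.5, 9.1, -5], [-3.5, 9.1, -9], [-3.5, 9.1, -10]], twist=[0, 0, 0, 0, 0])

```text
t: 9.5
tcp_pos: [0.4625, 0.083, 0.044]
tcp_rot: [-3.127, 0.006, 3.022]
ft_force: [-0.5, -0.8, 0.0]
width: 0.041
```

move_arm(xyz=[[0, 0, 0], [0, 0, 0], [0, 0, 0]], twist=[0, 0, 0], fingers=0.72)

```text
t: 9.8
tcp_pos: [0.4637, 0.0828, 0.0451]
tcp_rot: [-3.128, 0.009, 3.022]
ft_force: [0.7, 0.2, -0.8]
width: 0.0261
```

```bash
python3 - <<'E'
from h import *
im,d,s=save("wrist","wrist10.png"); p,r=s["tcp_pos"],s["tcp_rot"];print(p,r,s["width"],s["ft_force"])
# arc from 173 deg back to 83 deg
a=np.array([.5112,.0795])
for k in range(0,12):
    th=np.radians(173-k*8.3); print(k,np.round((a+.042*np.array([np.cos(th),np.sin(th)])-p[:2])*100,2))
E
```

```text
[0.46366715 0.08283356 0.04508304] [-3.12796645  0.00866365  3.02161544] 0.026118785661442188 [ 0.66228469  0.2357078  -0.80873655]
0 [0.58 0.18]
1 [0.7  0.77]
2 [0.9  1.35]
3 [1.19 1.89]
4 [1.55 2.38]
5 [1.97 2.81]
6 [2.45 3.18]
7 [2.98 3.48]
8 [3.55 3.69]
9 [4.15 3.82]
10 [4.75 3.87]
11 [5.36 3.82]
```

View pics/wrist10.png

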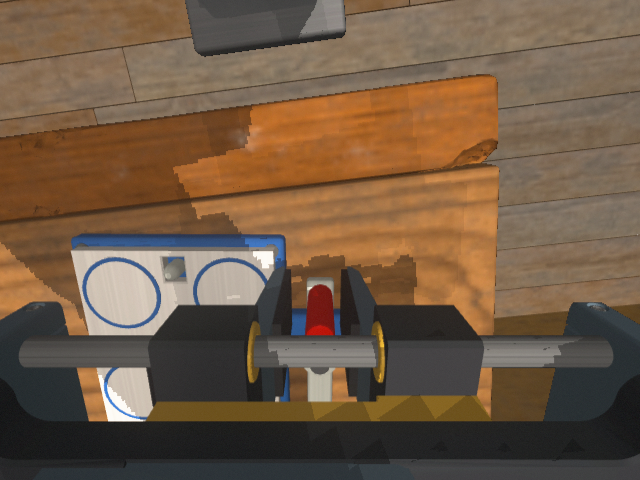

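move_arm(xyz=[[0.7, 0.8, 0.3], [0.9, 1.4, 0.4], [1.2, 1.9, 0.4], [1.6, 2.4, 0.4], [2.0, 2.8, 0.4]], twist=[-8, -16, -24.5, -33, -41])

```text
t: 10.35
tcp_pos: [0.4844, 0.1106, 0.0506]
tcp_rot: [-3.129, 0.011, 2.3]
ft_force: [-0.4, -2.4, -0.2]
width: 0.0257
```

```bash
python3 - <<'E'
from h import *
s=bot.sense(); p,r=s["tcp_pos"],s["tcp_rot"];print(p,r,s["width"],s["ft_force"])
a=np.array([.5112,.0795])
for k in range(5,13):
    th=np.radians(173-k*8.3); print(k,np.round((a+.042*np.array([np.cos(th),np.sin(th)])-p[:2])*100,2))
E
```

```text
[0.48435901 0.11060877 0.05057781] [-3.12910027  0.01056152  2.3002564 ] 0.025697464054843192 [-0.41823085 -2.3916187  -0.23821595]
5 [-0.1   0.03]
6 [0.38 0.4 ]
7 [0.92 0.7 ]
8 [1.48 0.91]
9 [2.08 1.05]
10 [2.68 1.09]
11 [3.29 1.05]
12 [3.88 0.91]
```

move_arm(xyz=[[0.4, 0.4, 0], [0.9, 0.7, 0], [1.5, 0.9, 0], [2.1, 1.05, 0], [2.7, 1.1, 0]], twist=[-8, -16, -24, -32, -40])

```text
t: 10.85
tcp_pos: [0.5113, 0.1214, 0.0516]
tcp_rot: [-3.129, 0.011, 1.596]
ft_force: [-1.3, -0.8, 0.8]
width: 0.0255
```

move_arm(xyz=[[0.3, 0, 0], [0.6, -0.05, 0], [0.8, -0.1, 0], [0.8, -0.1, 0]], twist=[-4, -8, -8, -8])

```text
t: 11.25
tcp_pos: [0.5198, 0.1204, 0.0525]
tcp_rot: [-3.13, 0.01, 1.458]
ft_force: [-0.3, 0.1, 0.7]
width: 0.0261
```

```bash
python3 - <<'E'
from h import *
im,d,s=save("wrist","wrist11.png"); p,r=s["tcp_pos"],s["tcp_rot"];print(p,r,s["width"],s["ft_force"])
E
```

```text
[0.51978837 0.12044249 0.05247309] [-3.13036792  0.0100456   1.45762373] 0.026075220052988415 [-0.31823467  0.05702692  0.72444308]
```

View pics/wrist11.png

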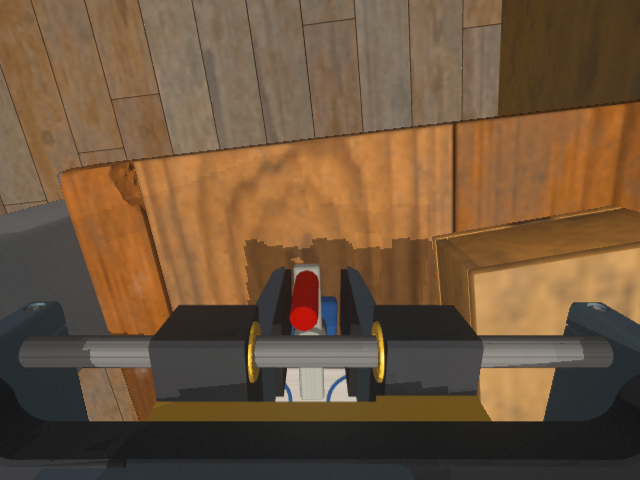

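move_arm(xyz=[[0.2, 0, 0], [0.4, -0.05, 0], [0.5, -0.05, 0], [0.5, -0.05, 0]], twist=[0, 0, 0, 0])

```text
t: 11.7
tcp_pos: [0.5218, 0.1202, 0.0523]
tcp_rot: [-3.124, 0.011, 1.457]
ft_force: [-8.3, 3.8, 5.8]
width: 0.0256
```

move_arm(xyz=[[-0.4, 0, 0], [-0.4, 0, 4], [-0.4, 0, 9], [-0.4, -3, 13], [-0.4, -6, 15]], twist=[0, 0, 0, 0, 0])

```text
t: 12.2
tcp_pos: [0.5202, 0.0599, 0.2067]
tcp_rot: [-3.133, 0.01, 1.46]
ft_force: [0.9, -0.2, 0.3]
width: 0.0259
```

move_arm(xyz=[[-1, -4.5, 1], [-2, -9, 3], [-3, -13.5, 5], [-4, -18, 8], [-4, -22, 10]], twist=[2, 4, 6, 6, 6], fingers=0.2)

```text
t: 12.7
tcp_pos: [0.4794, -0.162, 0.3086]
tcp_rot: [-3.135, 0.011, 1.565]
ft_force: [1.1, 0.2, -0.0]
width: 0.0626
```

move_arm(xyz=[[0, -4, 1], [0, -8, 2], [0, -12, 2], [0, -12, 2], [0, -12, 2]], twist=[0, 0, 0, 0, 0])

```text
t: 13.2
tcp_pos: [0.4793, -0.2828, 0.3283]
tcp_rot: [-3.135, 0.011, 1.563]
ft_force: [0.6, 0.8, -0.3]
width: 0.0725
```

```bash
python3 - <<'E'
from h import *
im,d,s=save("wrist","wrist12.png"); p,r=s["tcp_pos"],s["tcp_rot"];print(p,r,s["width"],s["ft_force"],s["joints"])
save("scene","scene12.png")
E
```

```text
[ 0.47934961 -0.28275511  0.32833786] [-3.13518266  0.01103696  1.56294377] 0.07249060003969028 [ 0.6338011   0.83984855 -0.32746791] [-0.54590636  0.24193391  1.39062885 -0.01278686  1.50888337 -0.53722818]
```

View pics/wrist12.png

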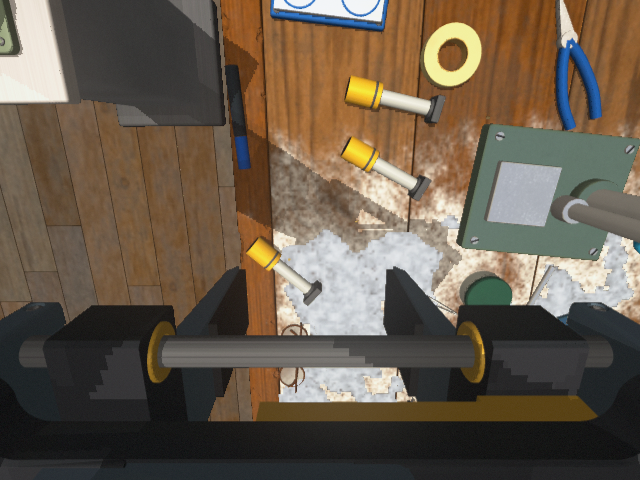

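View pics/scene12.png

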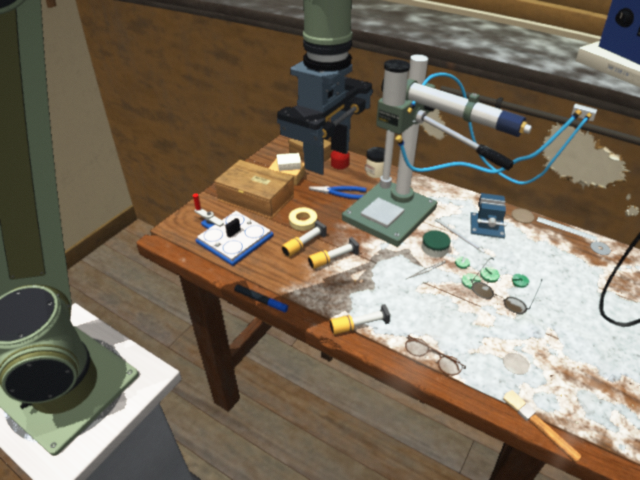

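```bash
python3 - <<'E'
import cv2,numpy as np
im=cv2.imread("pics/wrist12.png")
a=cv2.resize(im[65:215,335:455],None,fx=5,fy=5,interpolation=cv2.INTER_CUBIC)[:, :600]
cv2.imwrite("pics/z12a.png",a[:600])
b=cv2.resize(im[225:315,235:335],None,fx=6,fy=6,interpolation=cv2.INTER_CUBIC); cv2.imwrite("pics/z12b.png",b)
E
```

```text
(no output)
```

View pics/z12a.png

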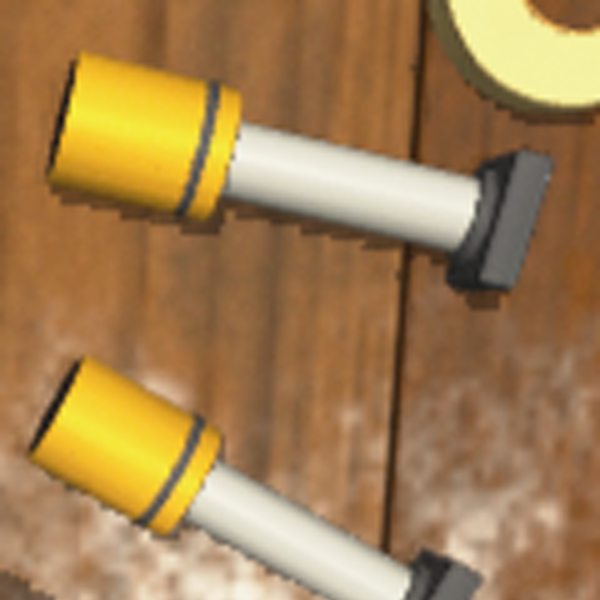

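View pics/z12b.png

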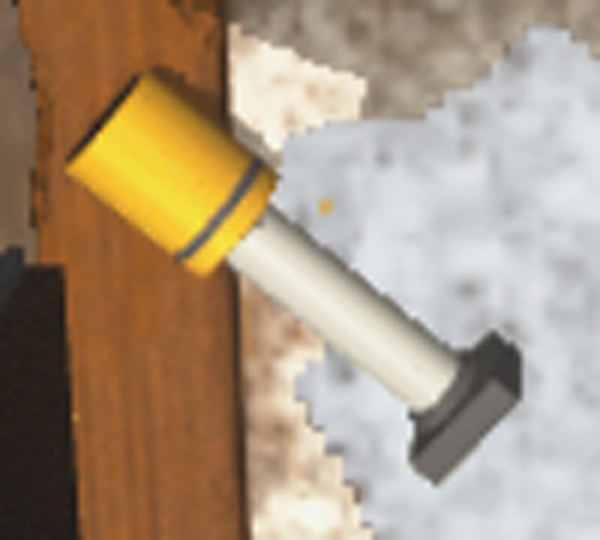

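```bash
python3 - <<'E'
from h import *
np.set_printoptions(precision=4,suppress=True)
im,d,p,r=load("wrist12")
P={"A":[(348,89),(381.6,97),(428,107.8)],"B":[(346.2,146.2),(375.8,163.4),(415,184.6)],"C":[(252.7,245.2),(276.5,263.8),(307.7,289.2)]}
for k,v in P.items():
    X=onplane("wrist",v,.016,p,r)[:,:2]; u=X[2]-X[0]; L=np.linalg.norm(u); u/=L
    sh=X[1]; mid=(X[0]+u*.120*0) ; 
    end=X[0]; print(k,X.ravel(),"L",L,"s_head",np.dot(X[1]-X[0],u),"ang",np.degrees(np.arctan2(u[1],u[0])),"grip s104",(X[0]+u*.016+X[1]-u*.026)/2)
for n in ("wrist12",):
    g=plate(im,p,r,.020); print(g)
print("tape",onplane("wrist",[(453,55)],.019,p,r))
E
```

```text
A [ 0.5193 -0.1482  0.5621 -0.1579  0.622  -0.1711] L 0.10525702483160505 s_head 0.043887847763912385 ang -12.588760962010094 grip s104 [ 0.5358 -0.1519]
B [ 0.5183 -0.2179  0.5584 -0.2404  0.613  -0.2691] L 0.10764963481729313 s_head 0.04595209837980211 ang -28.389076907816577 grip s104 [ 0.534  -0.2268]
C [ 0.3863 -0.3548  0.4195 -0.3836  0.4646 -0.4246] L 0.10490873366071161 s_head 0.04394333413004746 ang -41.703752834958095 grip s104 [ 0.3992 -0.3659]
[]
tape [[ 0.6462 -0.1112  0.019 ]]
```

```bash
python3 - <<'E'
from h import *
np.set_printoptions(precision=4,suppress=True)
print(onplane("scene",[(408,340),(430,345),(445,360),(462,372),(410,345),(463,370),(430,357)],.007)[:,:2])
print("foot C",onplane("scene",[(385,315)],.016), "marker",onplane("scene",[(236,289),(287,308)],.008)[:,:2])
a=np.radians(-41.7);u=np.array([np.cos(a),np.sin(a)])
for th in range(0,91,15):
    t=np.radians(th); s=.104
    print(th,"along",round(100*(s-(s*np.cos(t)-.016*np.sin(t))),2),"xy",np.round(100*u*(s-(s*np.cos(t)-.016*np.sin(t))),2),"up",np.round(100*(s*np.sin(t)+.016*np.cos(t)-.016),2))
E
```

```text
[[ 0.4415 -0.4971]
 [ 0.4531 -0.5394]
 [ 0.4352 -0.5783]
 [ 0.4265 -0.6164]
 [ 0.4324 -0.5057]
 [ 0.4317 -0.6164]
 [ 0.4266 -0.5507]]
foot C [[ 0.4678 -0.432   0.016 ]] marker [[ 0.3672 -0.1222]
 [ 0.3823 -0.2471]]
0 along 0.0 xy [ 0. -0.] up 0.0
15 along 0.77 xy [ 0.57 -0.51] up 2.64
30 along 2.19 xy [ 1.64 -1.46] up 4.99
45 along 4.18 xy [ 3.12 -2.78] up 6.89
60 along 6.59 xy [ 4.92 -4.38] up 8.21
75 along 9.25 xy [ 6.91 -6.16] up 8.86
90 along 12.0 xy [ 8.96 -7.98] up 8.8
```

move_arm(xyz=[[-1.6, -1.7, -4], [-3.2, -3.4, -8], [-4.8, -5, -12], [-6.4, -6.7, -16], [-8, -8.3, -19]], twist=[8, 16, 24, 32, 40], fingers=0.35)

```text
t: 13.8
tcp_pos: [0.3986, -0.3627, 0.1367]
tcp_rot: [-3.135, 0.009, 2.272]
ft_force: [-0.3, -0.5, -0.4]
width: 0.0593
```

move_arm(xyz=[[0, 0, 0], [0, 0, 0], [0, 0, 0], [0, 0, 0]], twist=[8, 8.8, 8.8, 8.8])

```text
t: 14.2
tcp_pos: [0.3998, -0.3625, 0.1378]
tcp_rot: [-3.135, 0.012, 2.425]
ft_force: [-0.6, -0.5, -0.0]
width: 0.0589
```

```bash
python3 - <<'E'
from h import *
im,d,s=save("wrist","wrist13.png"); p,r=s["tcp_pos"],s["tcp_rot"];print(p,r,s["width"],s["ft_force"],s["joints"])
E
```

```text
[ 0.39976315 -0.36247909  0.13780748] [-3.13502096  0.01173356  2.42488806] 0.058932648024459265 [-0.5934153  -0.51709245 -0.02493634] [-0.75402263  0.31958506  1.77014548 -0.00710772  1.03990258 -1.60451378]
```

View pics/wrist13.png

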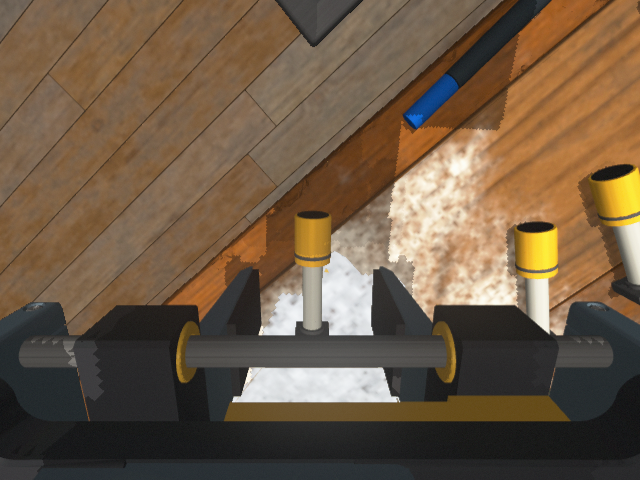

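```bash
python3 - <<'E'
from h import *
np.set_printoptions(precision=4,suppress=True)
im,d,p,r=load("wrist13")
X=onplane("wrist",[(313,214),(312.5,266),(312.5,322)],.016,p,r)[:,:2];print(X)
u=X[2]-X[0];L=np.linalg.norm(u);u/=L;print(L,np.dot(X[1]-X[0],u),np.degrees(np.arctan2(u[1],u[0])), X[0]+.016*u, X[1]-.026*u)
tx=r[2]; print("tool x ang",np.degrees(tx), "want yaw", np.degrees(np.arctan2(u[1],u[0]))+180)
E
```

```text
[[ 0.3848 -0.3531]
 [ 0.42   -0.3845]
 [ 0.4623 -0.4215]]
0.10338304611836795 0.04720564082721118 -41.39527539599374 [ 0.3968 -0.3637] [ 0.4005 -0.3673]
tool x ang 138.9358518680328 want yaw 138.60472460400626
```

move_arm(xyz=[[-0.1, -0.3, -4], [-0.1, -0.3, -8], [-0.1, -0.3, -11], [-0.1, -0.3, -11], [-0.1, -0.3, -11]], twist=[0, 0, 0, 0, 0])

```text
t: 14.75
tcp_pos: [0.3994, -0.3658, 0.0285]
tcp_rot: [-3.135, 0.013, 2.425]
ft_force: [0.5, -0.3, -0.3]
width: 0.0595
```

move_arm(xyz=[[0, 0, -1], [0, 0, -2], [0, 0, -2.3], [0, 0, -2.3]], twist=[0, 0, 0, 0])

```text
t: 15.15
tcp_pos: [0.3992, -0.3656, 0.0052]
tcp_rot: [-3.135, 0.012, 2.425]
ft_force: [0.1, -0.2, -0.4]
width: 0.0592
```

move_arm(xyz=[[0, 0, 0], [0, 0, 0], [0, 0, 0], [0, 0, 0], [0, 0, 0]], twist=[0, 0, 0, 0, 0], fingers=1, force=8)

```text
t: 15.65
tcp_pos: [0.3992, -0.3658, 0.0055]
tcp_rot: [-3.135, 0.012, 2.425]
ft_force: [-1.0, -0.2, 1.8]
width: 0.032
```

move_arm(xyz=[[0.3, -0.25, 1.6], [0.75, -0.65, 3.1], [1.4, -1.25, 4.5], [2.2, -1.95, 5.8], [3.1, -2.75, 6.9]], twist=[0, 0, 0, 0, 0])

```text
t: 16.15
tcp_pos: [0.43, -0.393, 0.0747]
tcp_rot: [-3.135, 0.011, 2.425]
ft_force: [-0.3, 0.4, -2.4]
width: 0.0319
```

```bash
python3 - <<'E'
from h import *
s=bot.sense();print(s["tcp_pos"],s["tcp_rot"],s["width"],s["ft_force"],s["wrist_torque"])
im,d,s=save("side","side14.png"); cv2.imwrite("pics/side14z.png",cv2.resize(im[200:400,180:420,::-1],None,fx=3,fy=3))
E
```

```text
[ 0.4300278  -0.39303132  0.07469187] [-3.13500261  0.01098174  2.42496701] 0.03194208443494511 [-0.28518844  0.44454899 -2.38272929] [ 0.14803426  0.00922378 -0.00543665]
```

View pics/side14z.png

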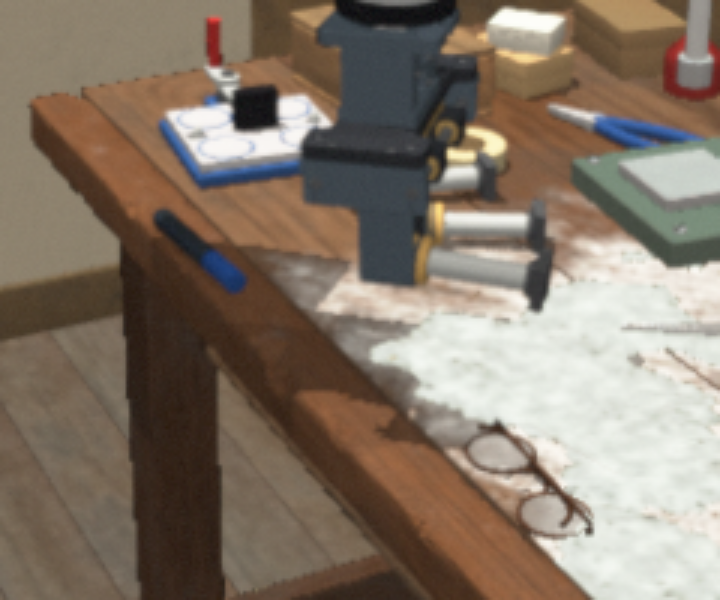

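move_arm(xyz=[[-1.5, 1.35, -3], [-3.1, 2.75, -6.5], [-3.1, 2.75, -6.8], [-3.1, 2.75, -6.8], [-3.1, 2.75, -6.8]], twist=[0, 0, 0, 0, 0])

```text
t: 16.7
tcp_pos: [0.4034, -0.3695, 0.0098]
tcp_rot: [-3.135, 0.021, 2.425]
ft_force: [0.6, 0.6, -1.7]
width: 0.0316
```

move_arm(xyz=[[0, 0, 0], [0, 0, 0], [0, 0, 0], [-0.7, 0.6, 0], [-0.7, 0.6, 0]], twist=[0, 0, 0, 0, 0], fingers=0.5)

```text
t: 17.2
tcp_pos: [0.395, -0.3623, 0.0097]
tcp_rot: [-3.135, 0.019, 2.425]
ft_force: [0.0, 0.7, -0.6]
width: 0.0455
```

```bash
python3 - <<'E'
from h import *
s=bot.sense();print(s["tcp_pos"],s["tcp_rot"],s["width"],s["ft_force"],s["wrist_torque"])
im,d,s=save("wrist","wrist15.png")
E
```

```text
[ 0.3950236  -0.36232618  0.00969227] [-3.13470016  0.01890195  2.42501692] 0.045476515737944895 [ 0.04080416  0.7088722  -0.5911262 ] [ 0.0739462  -0.04867114  0.0048022 ]
```

View pics/wrist15.png

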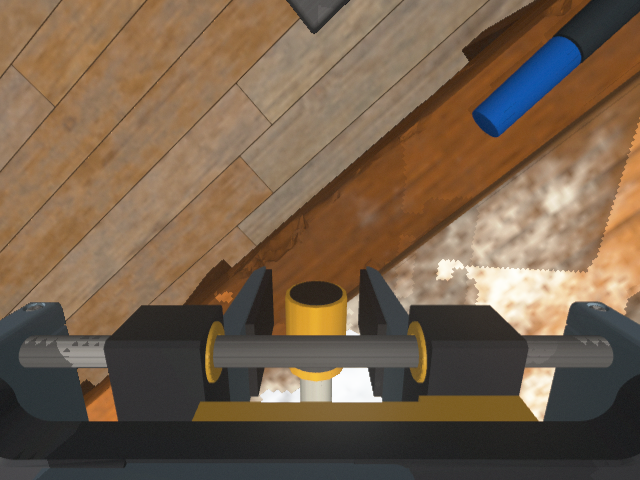

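```bash
python3 - <<'E'
from h import *
np.set_printoptions(precision=4,suppress=True)
im,d,p,r=load("wrist15")
X=onplane("wrist",[(316,282),(316,304)],.032,p,r); Y=onplane("wrist",[(316,293)],.016,p,r); print(X,Y,p)
u=np.array([.748,-.663]); print((p[:2]-Y[0,:2])@u, (p[:2]-X[0,:2])@u)
print(d[280:320:3,316])
print(depthpts("wrist",d,[(316,286),(316,300),(316,310),(316,320)],p,r))
E
```

```text
[[ 0.3805 -0.3491  0.032 ]
 [ 0.3889 -0.3564  0.032 ]] [[ 0.3905 -0.358   0.016 ]] [ 0.395  -0.3623  0.0097]
0.006246369032317315 0.01966569205251702
[0.195  0.1897 0.1862 0.1829 0.1786 0.1751 0.1729 0.1706 0.1658 0.1651
 0.1651 0.1665 0.1671 0.1671]
[[ 0.3903 -0.3578  0.0083]
 [ 0.3898 -0.3573  0.0255]
 [ 0.3917 -0.3588  0.0309]
 [ 0.3954 -0.3621  0.0315]]
```

move_arm(xyz=[[0, 0, -0.4], [0, 0, -0.4], [0, 0, -0.4], [0, 0, -0.4], [0, 0, -0.4]], twist=[0, 0, 0, 0, 0], fingers=1, force=3)

```text
t: 17.75
tcp_pos: [0.3953, -0.3626, 0.0055]
tcp_rot: [-3.135, 0.019, 2.425]
ft_force: [-1.0, 0.5, -1.7]
width: 0.0319
```

move_arm(xyz=[[0, 0, 0.2], [0.15, -0.1, 0.8], [0.3, -0.25, 1.7], [0.5, -0.45, 2.5], [0.8, -0.7, 3.4]], twist=[0, 0, 0, 0, 0])

```text
t: 18.25
tcp_pos: [0.4037, -0.37, 0.0406]
tcp_rot: [-3.135, 0.02, 2.425]
ft_force: [0.4, 0.0, -1.5]
width: 0.032
```

```bash
python3 - <<'E'
from h import *
s=bot.sense();print(s["tcp_pos"],s["tcp_rot"],s["width"],s["ft_force"],s["wrist_torque"])
im,d,s=save("side","side16.png"); cv2.imwrite("pics/side16z.png",cv2.resize(im[250:350,230:390,::-1],None,fx=4,fy=4))
E
```

```text
[ 0.40368606 -0.36996284  0.04058857] [-3.13465037  0.0199087   2.42501461] 0.032005907128577545 [ 0.41126212  0.03343312 -1.51309598] [ 0.07805546 -0.06525867  0.03582778]
```

View pics/side16z.png

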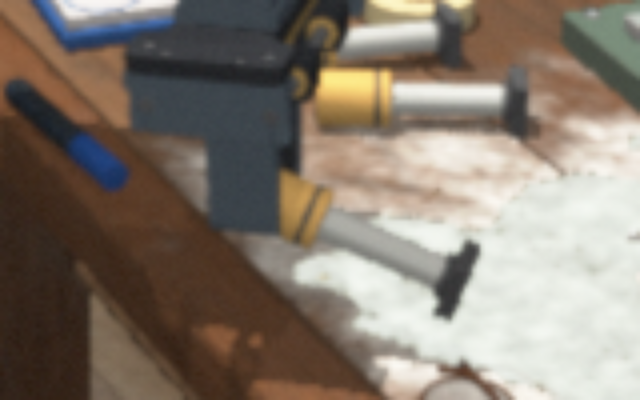

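move_arm(xyz=[[0.7, -0.6, 1.55], [1.55, -1.35, 2.95], [2.55, -2.25, 4.15], [3.7, -3.25, 5.1], [4.9, -4.35, 5.8]], twist=[0, 0, 0, 0, 0])

```text
t: 18.8
tcp_pos: [0.4549, -0.4154, 0.1013]
tcp_rot: [-3.134, 0.026, 2.425]
ft_force: [0.4, -0.7, -2.0]
width: 0.032
```

```bash
python3 - <<'E'
from h import *
s=bot.sense();print(s["tcp_pos"],s["tcp_rot"],s["width"],s["ft_force"],s["wrist_torque"])
im,d,s=save("side","side17.png"); cv2.imwrite("pics/side17z.png",cv2.resize(im[230:350,230:390,::-1],None,fx=4,fy=4))
E
```

```text
[ 0.45492923 -0.41541758  0.10133904] [-3.13449672  0.02551266  2.42505193] 0.031985850832285015 [ 0.41504599 -0.70431262 -1.98940104] [ 0.07464648 -0.05978586  0.01421183]
```

View pics/side17z.png

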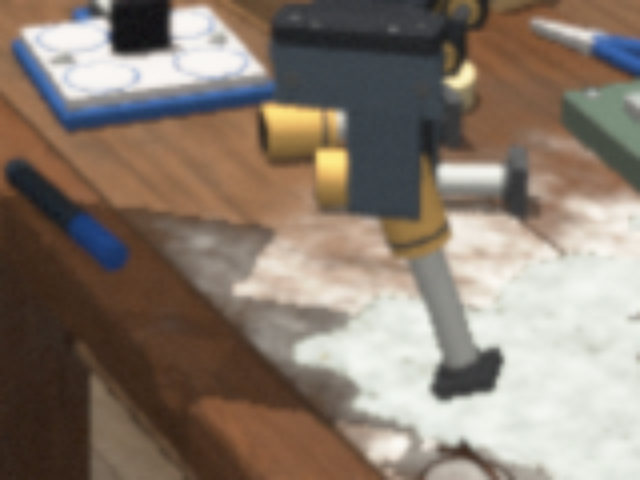

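move_arm(xyz=[[1.3, -1.15, 0.3], [2.6, -2.35, 0.4], [4.0, -3.55, 0.3], [4.0, -3.55, 0.2], [4.0, -3.55, 0.1]], twist=[0, 0, 0, 0, 0])

```text
t: 19.35
tcp_pos: [0.4979, -0.4539, 0.1043]
tcp_rot: [-3.134, 0.033, 2.425]
ft_force: [-0.1, 0.7, 4.8]
width: 0.0323
```

```bash
python3 - <<'E'
from h import *
s=bot.sense();print(s["tcp_pos"],s["tcp_rot"],s["width"],s["ft_force"],s["wrist_torque"])
im,d,s=save("side","side18.png"); cv2.imwrite("pics/side18z.png",cv2.resize(im[230:350,230:390,::-1],None,fx=4,fy=4))
E
```

```text
[ 0.49793107 -0.45386925  0.10427014] [-3.13404706  0.0332383   2.42512738] 0.03229206760308427 [-0.11866168  0.65513313  4.76329808] [-0.00755754 -0.0446256   0.0429229 ]
```

View pics/side18z.png

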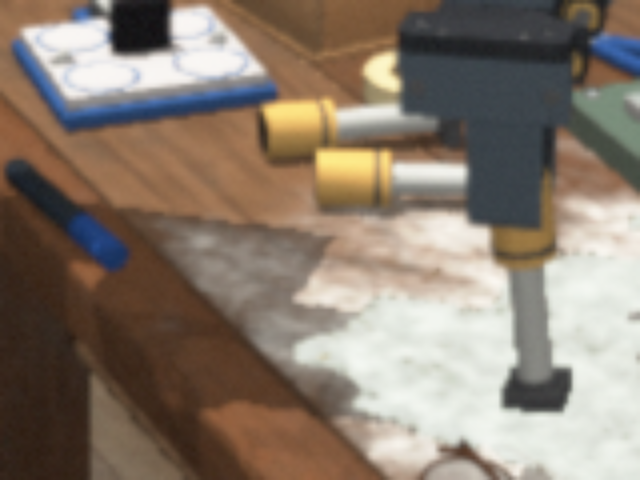

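```bash
python3 - <<'E'
from h import *
np.set_printoptions(precision=1,suppress=True)
q=project("side",[[.498,-.454,0],[.498,-.454,.07]]); print(q,(q-[230,230])*4)
im,d,s=save("scene","scene18.png"); q=project("scene",[[.498,-.454,0],[.498,-.454,.07]]); print(q)
x,y=q[0].astype(int); cv2.imwrite("pics/scene18z.png",cv2.resize(im[y-80:y+30,x-60:x+60,::-1],None,fx=5,fy=5)); print((q-[x-60,y-80])*5)
E
```

```text
[[355.7 327.8]
 [357.3 296.4]] [[502.6 391.2]
 [509.2 265.8]]
[[400.3 314.8]
 [404.1 292. ]]
[[301.3 403.8]
 [320.3 290. ]]
```

View pics/scene18z.png

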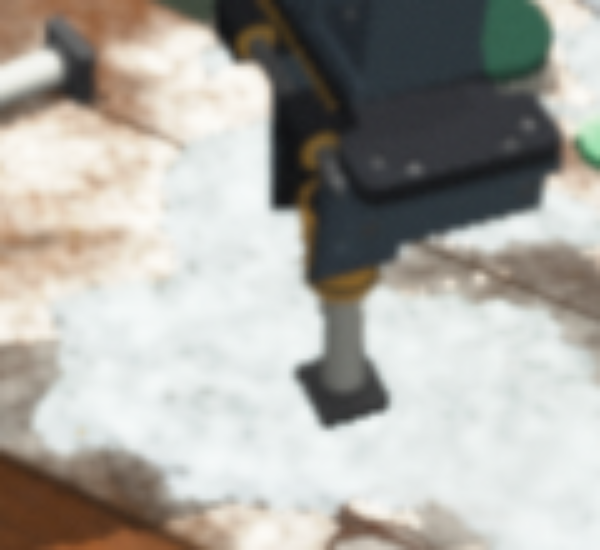

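move_arm(xyz=[[0.3, -0.3, 0], [0.6, -0.5, 0], [0.9, -0.8, 0], [1.1, -1.0, -0.1], [1.1, -1.0, -0.1]], twist=[0, 0, 0, 0, 0])

```text
t: 19.95
tcp_pos: [0.5087, -0.4638, 0.1034]
tcp_rot: [-3.134, 0.033, 2.425]
ft_force: [0.1, -0.4, 1.4]
width: 0.0319
```

```bash
cat >> h.py <<'E'
def chk(tag):
    s=bot.sense(); p=s["tcp_pos"]; print(np.round(p,4),np.round(s["tcp_rot"],3),round(s["width"],4),np.round(s["ft_force"],1))
    q=project("side",[[p[0],p[1],0],[p[0],p[1],.07]]); im,d,_=save("side","side%s.png"%tag); x,y=q[0].astype(int); x0,y0=x-50,y-90
    a=cv2.resize(im[y0:y0+120,x0:x0+100,::-1],(400,480)); a=a.copy()
    for k in (0,1): cv2.circle(a,tuple(int(v) for v in (q[k]-[x0,y0])*4),3,(0,0,255),-1)
    q=project("scene",[[p[0],p[1],0],[p[0],p[1],.07]]); im,d,_=save("scene","scene%s.png"%tag); x,y=q[0].astype(int); x0,y0=x-50,y-90
    b=cv2.resize(im[y0:y0+120,x0:x0+100,::-1],(400,480)).copy()
    for k in (0,1): cv2.circle(b,tuple(int(v) for v in (q[k]-[x0,y0])*4),3,(0,0,255),-1)
    cv2.imwrite("pics/chk%s.png"%tag,np.hstack([a,b]))
E
python3 -c "
from h import *
chk('19')"
```

```text
[ 0.5087 -0.4638  0.1034] [-3.134  0.033  2.425] 0.0319 [ 0.1 -0.4  1.4]
```

View pics/chk19.png

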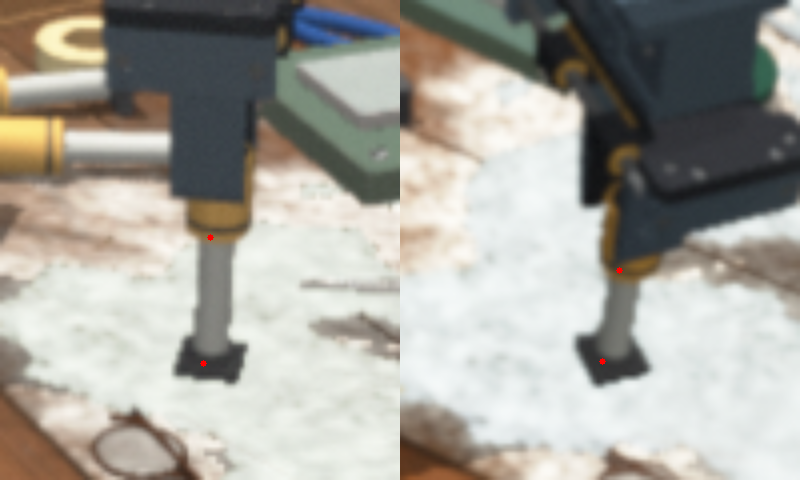

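move_arm(xyz=[[0, 0, 0], [0, 0, 0], [0, 0, 0], [0.2, -0.2, -0.8], [0.3, -0.25, -1.5]], twist=[0, 0, 0, 0, 0], fingers=0.5)

```text
t: 20.55
tcp_pos: [0.5117, -0.4662, 0.0877]
tcp_rot: [-3.134, 0.033, 2.425]
ft_force: [0.2, 1.2, -0.4]
width: 0.0455
```

```bash
python3 -c "
from h import *
chk('20')
save('wrist','wrist20.png')"
```

```text
[ 0.5117 -0.4662  0.0877] [-3.134  0.033  2.425] 0.0455 [ 0.2  1.2 -0.4]
```

View pics/chk20.png

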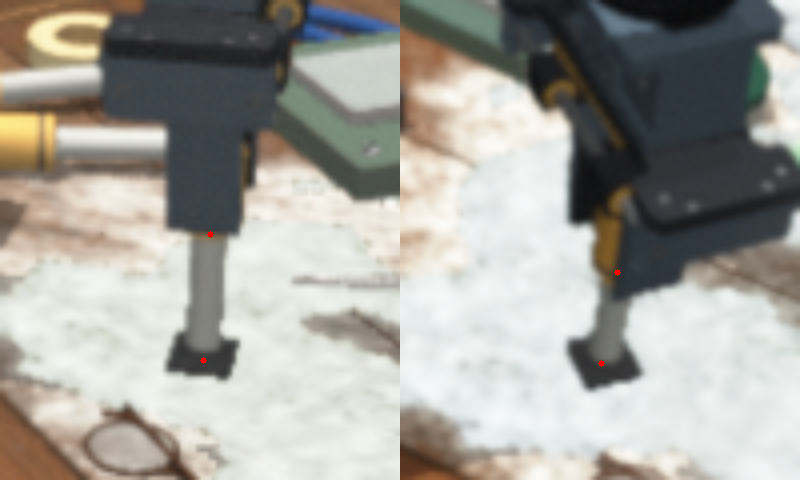

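View pics/wrist20.png

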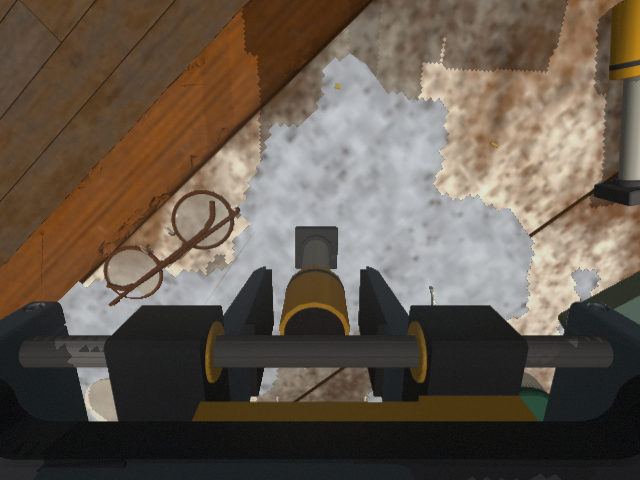

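```bash
python3 -c "
from h import *
im,d,p,r=load('wrist20')
# foot near edge top corners at z .01
print(onplane('wrist',[(295,227),(338,227)],.01,p,r), onplane('wrist',[(297,268),(337,268)],.01,p,r),p)
"
```

```text
[[ 0.48802243 -0.46568894  0.01      ]
 [ 0.50832969 -0.44224411  0.01      ]] [[ 0.51278794 -0.48602498  0.01      ]
 [ 0.53242149 -0.4633196   0.01      ]] [ 0.51093944 -0.46542703  0.08640071]
```

move_arm(xyz=[[0, 0, 0], [0, 0, 0], [0, 0, 0], [0, 0, 0], [0, 0, 0]], twist=[0, 0, 0, 0, 0], fingers=1, force=35)

```text
t: 21.2
tcp_pos: [0.5111, -0.4656, 0.087]
tcp_rot: [-3.134, 0.031, 2.425]
ft_force: [-0.0, -0.5, -0.6]
width: 0.0315
```

move_arm(xyz=[[0, 0, 1], [0, 0, 3], [0, 0, 5], [0, 0, 5], [0, 0, 5]], twist=[0, 0, 0, 0, 0])

```text
t: 21.7
tcp_pos: [0.5111, -0.4656, 0.1373]
tcp_rot: [-3.134, 0.031, 2.425]
ft_force: [0.1, 0.4, -2.6]
width: 0.0315
```

```bash
python3 -c "
from h import *
chk('21')
save('wrist','wrist21.png'); print(bot.sense()['joints'])"
```

```text
[ 0.5111 -0.4656  0.1373] [-3.134  0.031  2.425] 0.0315 [ 0.1  0.4 -2.6]
[-0.75244876  0.53722098  1.4123741  -0.00695082  1.16383694 -1.60394705]
```

View pics/chk21.png

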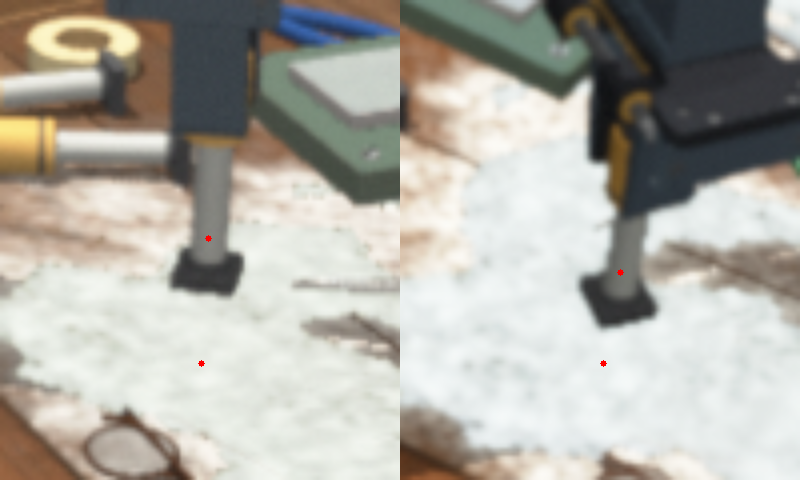

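View pics/wrist21.png

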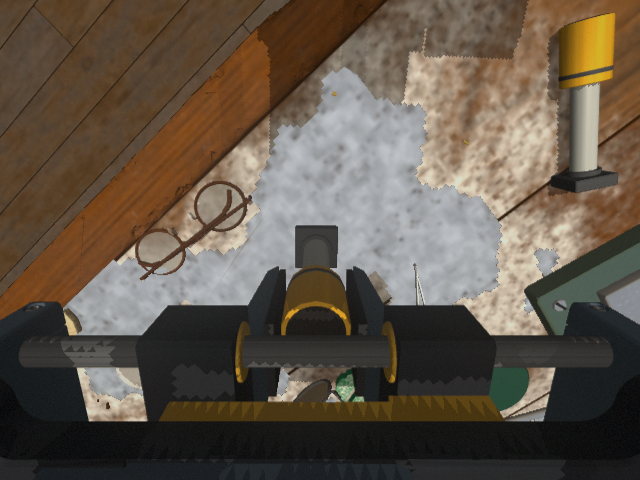

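move_arm(xyz=[[-0.3, 3, 0], [-0.6, 7, 0], [-1, 11, 0], [-1.5, 15, 0], [-2, 18, 0]], twist=[0, 0, 0, 0, 0])

```text
t: 22.35
tcp_pos: [0.4893, -0.2824, 0.1345]
tcp_rot: [-3.134, 0.025, 2.426]
ft_force: [0.3, -0.1, -3.8]
width: 0.0313
```

move_arm(xyz=[[-0.6, 3, 0], [-1.2, 7, 0], [-1.8, 11, 0], [-2.6, 15, 0], [-3.2, 18, 0]], twist=[0, 0, 0, 0, 0])

```text
t: 22.85
tcp_pos: [0.4558, -0.1002, 0.1338]
tcp_rot: [-3.134, 0.023, 2.426]
ft_force: [0.3, -1.4, -1.6]
width: 0.0312
```

```bash
python3 -c "
from h import *
chk('22')
save('wrist','wrist22.png')"
```

```text
[ 0.4558 -0.1002  0.1338] [-3.134  0.023  2.426] 0.0312 [ 0.3 -1.4 -1.6]
```

View pics/chk22.png

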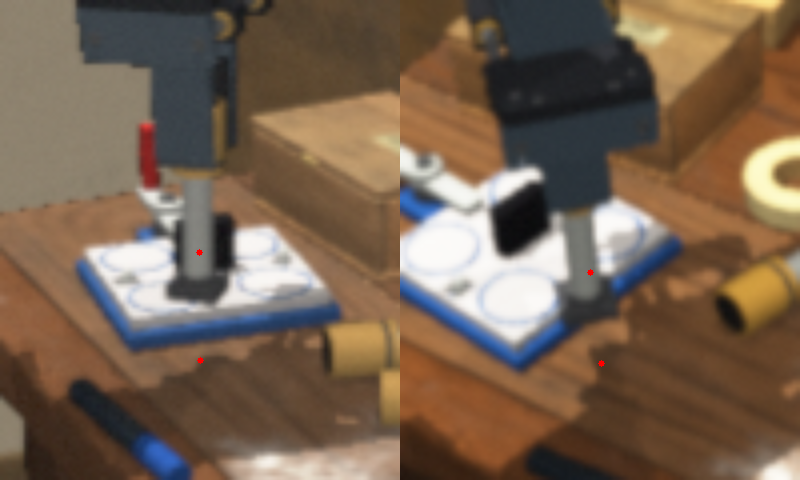

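View pics/wrist22.png

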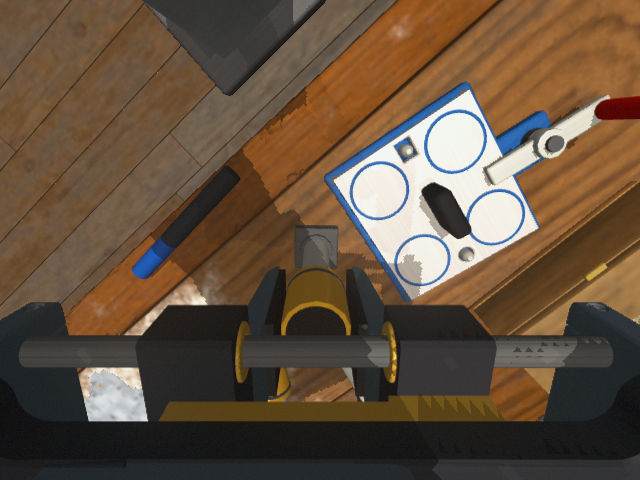

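```bash
cat >> h.py <<'E'
def footc(p,r,e,ztop):
    X=onplane("wrist",e,ztop,p,r).mean(0)[:2]; yw=r[2]; u=-np.array([np.cos(yw),np.sin(yw)]); return X+.016*u
E
python3 -c "
from h import *
np.set_printoptions(precision=4,suppress=True)
im,d,p,r=load('wrist22')
g=plate(im,p,r,.020); print(g)
print(footc(p,r,[(295,227),(338,227)],p[2]-.0767),p)
"
```

```text
[[ 0.468   0.0306]
 [ 0.5439  0.0659]
 [ 0.4599 -0.0368]
 [ 0.5394  0.0221]
 [ 0.5313 -0.0453]]
[ 0.4542 -0.0979] [ 0.4553 -0.0992  0.1338]
```

move_arm(xyz=[[-0.9, 3.5, 0], [-0.9, 7.5, 0], [-0.6, 11, 0], [1.0, 12.9, 0], [1.3, 12.9, 0]], twist=[0, 0, 0, 0, 0])

```text
t: 23.5
tcp_pos: [0.4717, 0.0294, 0.134]
tcp_rot: [-3.135, 0.025, 2.431]
ft_force: [-0.5, -0.2, -3.3]
width: 0.0316
```

move_arm(xyz=[[0, 0, -0.7], [0, 0, -1.4], [0, 0, -1.8], [0, 0, -1.8]], twist=[0, 0, 0, 0])

```text
t: 23.9
tcp_pos: [0.4705, 0.0285, 0.1149]
tcp_rot: [-3.133, 0.023, 2.43]
ft_force: [-0.2, -0.1, -2.5]
width: 0.0316
```

```bash
python3 -c "
from h import *
np.set_printoptions(precision=4,suppress=True)
chk('23')
im,d,s=save('wrist','wrist23.png'); p,r=s['tcp_pos'],s['tcp_rot']
print(plate(im,p,r,.020)); print(footc(p,r,[(295,227),(338,227)],p[2]-.0767),p)"
```

```text
[0.4705 0.0285 0.1149] [-3.133  0.023  2.43 ] 0.0316 [-0.2 -0.1 -2.5]
[[ 0.4681  0.0308]
 [ 0.4601 -0.0365]
 [ 0.5397  0.0236]]
[0.4705 0.03  ] [0.4714 0.0288 0.1158]
```

View pics/chk23.png

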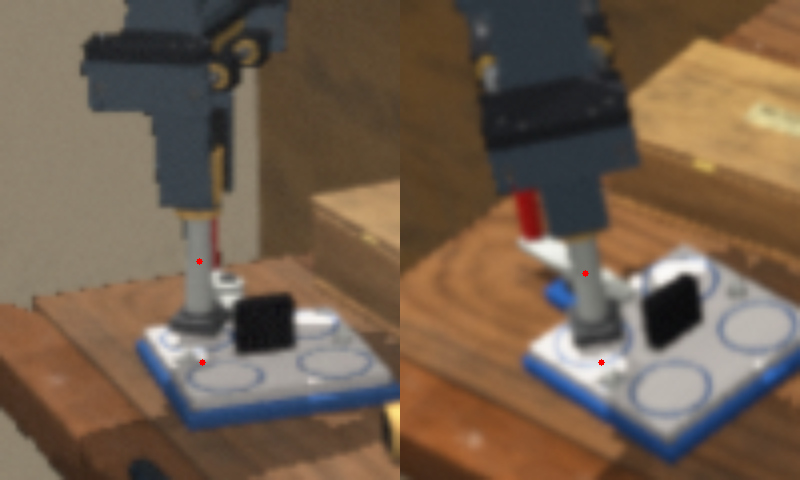

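View pics/wrist23.png

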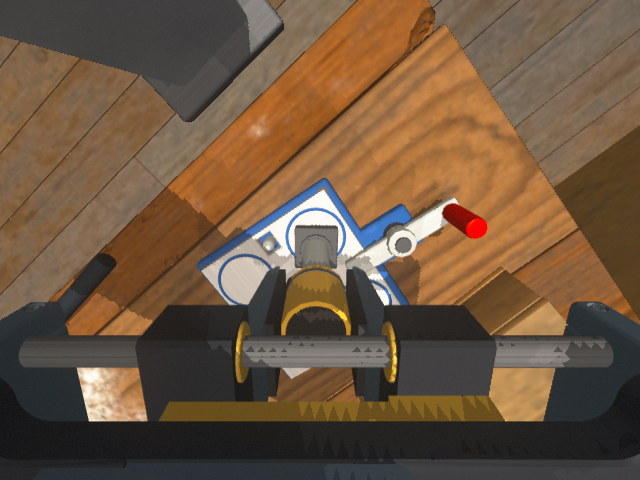

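move_arm(xyz=[[-0.2, 0.1, 0], [-0.2, 0.1, -0.4], [-0.2, 0.1, -0.7], [-0.2, 0.1, -0.8], [-0.2, 0.1, -0.8]], twist=[0, 0, 0, 0, 0])

```text
t: 24.55
tcp_pos: [0.4695, 0.03, 0.1078]
tcp_rot: [-3.135, 0.025, 2.43]
ft_force: [0.3, -0.3, -2.9]
width: 0.0317
```

move_arm(xyz=[[0, 0, -0.1], [0, 0, -0.15], [0, 0, -0.15]], twist=[0, 0, 0])

```text
t: 24.85
tcp_pos: [0.4698, 0.03, 0.107]
tcp_rot: [-3.136, 0.026, 2.43]
ft_force: [-1.8, -0.3, 5.6]
width: 0.0314
```

move_arm(xyz=[[0, 0, 0], [0, 0, 0], [0, 0, 0], [0, 0, 0]], twist=[0, 0, 0, 0], fingers=0.45)

```text
t: 25.25
tcp_pos: [0.4698, 0.03, 0.1069]
tcp_rot: [-3.136, 0.026, 2.43]
ft_force: [-0.4, -0.7, 0.1]
width: 0.0502
```

move_arm(xyz=[[0, 0, 1], [0, 0, 3], [0, 0, 6], [0, 0, 9], [0, 0, 9]], twist=[0, 0, 0, 0, 0])

```text
t: 25.75
tcp_pos: [0.4726, 0.0302, 0.2015]
tcp_rot: [3.141, 0.033, 2.43]
ft_force: [0.6, 0.1, 0.0]
width: 0.0503
```

```bash
python3 -c "
from h import *
np.set_printoptions(precision=4,suppress=True)
chk('24')
im,d,s=save('wrist','wrist24.png'); p,r=s['tcp_pos'],s['tcp_rot']
print(plate(im,p,r,.020))"
```

```text
[0.4726 0.0302 0.2015] [3.141 0.033 2.43 ] 0.0503 [0.6 0.1 0. ]
[[ 0.4682  0.0309]
 [ 0.46   -0.0367]
 [ 0.4602 -0.0363]
 [ 0.5452  0.0692]
 [ 0.5397  0.0225]
 [ 0.5313 -0.0453]]
```

View pics/chk24.png

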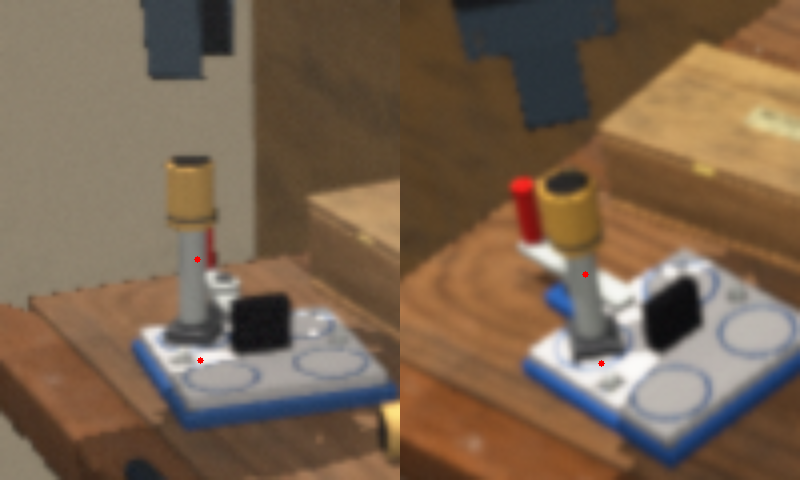

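View pics/wrist24.png

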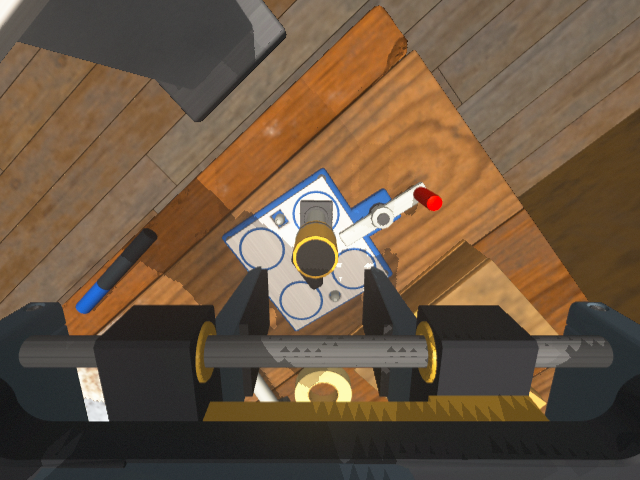

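```bash
python3 -c "
from h import *
np.set_printoptions(precision=4,suppress=True)
im,d,p,r=load('wrist24')
print(onplane('wrist',[(301.5,201),(333,201)],.03,p,r),footc(p,r,[(301.5,201),(333,201)],.03)); print('head',onplane('wrist',[(316,256)],.14,p,r))
"
```

```text
[[0.4477 0.0305 0.03  ]
 [0.4676 0.0536 0.03  ]] [0.4697 0.0316]
head [[0.4685 0.0315 0.14  ]]
```

```bash
python3 -c "
from h import *
np.set_printoptions(precision=3,suppress=True)
im,d,p,r=load('wrist12')
print(onplane('wrist',[(488,125),(457,245),(606,260),(640,140),(570,210)],.02,p,r)[:,:2])
im,d,p,r=load('scene12')
px=np.array([(x,y) for x in range(345,545,4) for y in range(50,215,4)])
X=depthpts('scene',d,px,p,r); m=(X[:,2]>.08)&(X[:,0]>.5)&(X[:,0]<1)
X=X[m]; 
for z0 in (.08,.15,.2,.25,.3,.4): 
  q=X[(X[:,2]>z0)&(X[:,2]<z0+.05)]
  if len(q): print(z0,q.min(0),q.max(0),len(q))
"
```

```text
[[ 0.7   -0.193]
 [ 0.679 -0.355]
 [ 0.896 -0.379]
 [ 0.899 -0.213]
 [ 0.828 -0.305]]
0.08 [ 0.735 -0.582  0.082] [ 0.981 -0.274  0.129] 52
0.15 [ 0.74  -0.567  0.152] [ 0.959 -0.277  0.199] 33
0.2 [ 0.739 -0.581  0.201] [ 0.95  -0.274  0.249] 33
0.25 [ 0.731 -0.554  0.251] [ 0.999 -0.25   0.3  ] 126
0.3 [ 0.514 -0.565  0.3  ] [ 1.    -0.182  0.35 ] 129
0.4 [ 0.501 -0.321  0.4  ] [ 0.832 -0.257  0.45 ] 72
```

move_arm(xyz=[[1, -5, 1], [2, -10, 1.5], [3, -15, 2], [4.2, -20, 2], [5.2, -24.5, 2]], twist=[2, 5, 8, 11, 12.4])

```text
t: 26.4
tcp_pos: [0.5203, -0.215, 0.2153]
tcp_rot: [-3.135, 0.023, 2.648]
ft_force: [0.7, -0.1, 0.1]
width: 0.05
```

move_arm(xyz=[[0, -0.5, -2], [0, -0.6, -6], [0, -0.6, -11]], twist=[0, 0, 0])

```text
t: 26.7
tcp_pos: [0.5207, -0.2221, 0.1041]
tcp_rot: [-3.135, 0.025, 2.646]
ft_force: [0.7, -1.1, 0.3]
width: 0.0501
```

move_arm(xyz=[[0, 0, 0], [0, 0, 0], [0, 0, 0], [0, 0, 0]], twist=[0, 0, 0, 0])

```text
t: 27.1
tcp_pos: [0.5223, -0.2226, 0.1066]
tcp_rot: [-3.136, 0.029, 2.647]
ft_force: [-0.7, 0.3, 0.1]
width: 0.05
```

```bash
python3 -c "
from h import *
im,d,s=save('wrist','wrist25.png'); p,r=s['tcp_pos'],s['tcp_rot'];print(p,r,s['width'])"
```

```text
[ 0.52228739 -0.22258031  0.10658592] [-3.13566072  0.02945267  2.64683272] 0.05003559188274963
```

View pics/wrist25.png

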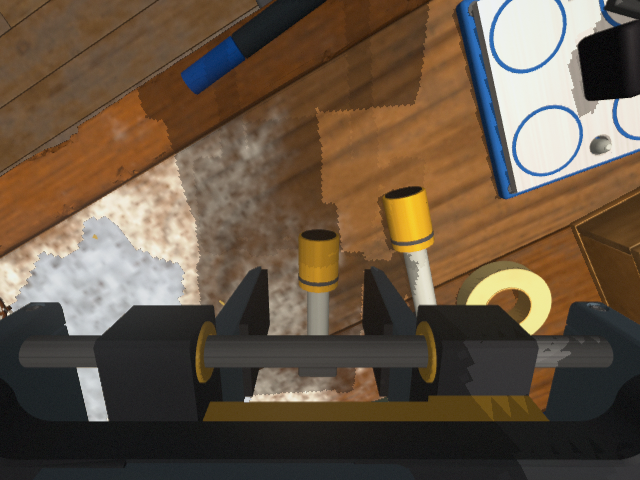

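```bash
python3 -c "
from h import *
im,d,p,r=load('wrist25')
X=onplane('wrist',[(319,236),(317.5,325)],.016,p,r)[:,:2];print(X,p)
u=X[1]-X[0];u/=np.linalg.norm(u);print(np.degrees(np.arctan2(u[1],u[0])),np.degrees(r[2])-180,'target',X[0]+.007*u,'shift',X[0]+.007*u-p[:2])
"
```

```text
[[ 0.51830902 -0.21774744]
 [ 0.58703346 -0.25590451]] [ 0.52228739 -0.22258031  0.10658592]
-29.039843693567356 -28.34765585172076 target [ 0.524429   -0.22114536] shift [0.0021416  0.00143495]
```

move_arm(xyz=[[0.2, 0.15, -3], [0.2, 0.15, -6], [0.2, 0.15, -8.5], [0.2, 0.15, -9.5], [0.2, 0.15, -9.9]], twist=[0, 0, 0, 0, 0])

```text
t: 27.65
tcp_pos: [0.5243, -0.221, 0.0075]
tcp_rot: [-3.136, 0.029, 2.647]
ft_force: [0.1, -0.3, 0.3]
width: 0.0503
```

move_arm(xyz=[[0, 0, 0], [0, 0, 0], [0, 0, 0], [0, 0, 0], [0, 0, 0]], twist=[0, 0, 0, 0, 0], fingers=1, force=3)

```text
t: 28.15
tcp_pos: [0.5252, -0.2215, 0.0086]
tcp_rot: [-3.136, 0.032, 2.647]
ft_force: [0.1, -0.4, 4.4]
width: 0.0318
```

move_arm(xyz=[[0, 0, 0.4], [0.1, -0.05, 1.2], [0.2, -0.1, 2.2], [0.4, -0.2, 3.2], [0.6, -0.3, 4.2]], twist=[0, 0, 0, 0, 0])

```text
t: 28.65
tcp_pos: [0.5314, -0.2246, 0.0516]
tcp_rot: [-3.136, 0.032, 2.647]
ft_force: [-0.4, -0.4, -1.9]
width: 0.0316
```

```bash
python3 -c "
from h import *
chk('26')"
```

```text
[ 0.5314 -0.2246  0.0516] [-3.136  0.032  2.647] 0.0316 [-0.4 -0.4 -1.9]
```

View pics/chk26.png

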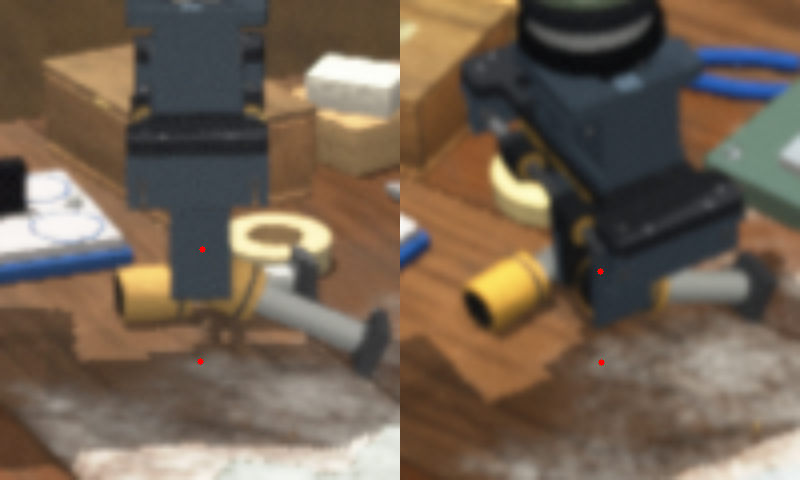

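move_arm(xyz=[[0.4, -0.2, 1.3], [0.9, -0.45, 2.5], [1.5, -0.8, 3.6], [2.2, -1.2, 4.5], [3.0, -1.6, 5.2]], twist=[0, 0, 0, 0, 0])

```text
t: 29.25
tcp_pos: [0.5625, -0.2411, 0.1049]
tcp_rot: [-3.136, 0.035, 2.647]
ft_force: [1.6, -0.0, -2.1]
width: 0.0319
```

```bash
python3 -c "
from h import *
chk('27')"
```

```text
[ 0.5625 -0.2411  0.1049] [-3.136  0.035  2.647] 0.0319 [ 1.6 -0.  -2.1]
```

View pics/chk27.png

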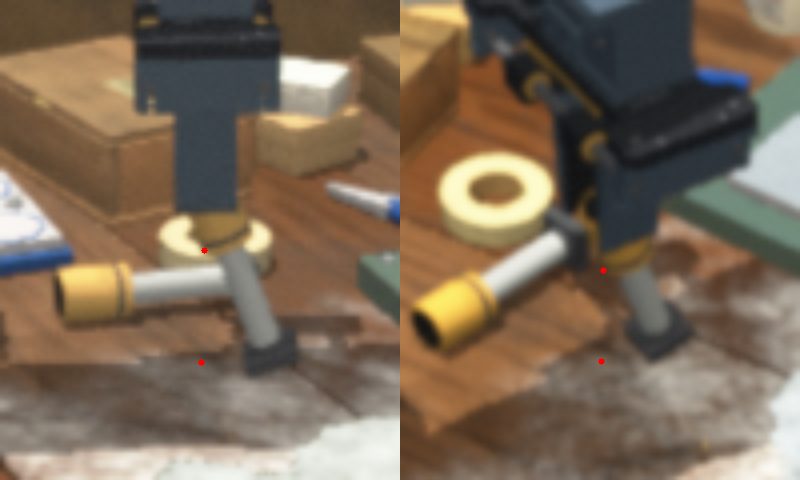

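move_arm(xyz=[[0.9, -0.5, 0.2], [1.8, -1.0, 0.3], [2.7, -1.45, 0.3], [3.3, -1.8, 0.15], [3.3, -1.8, 0]], twist=[0, 0, 0, 0, 0])

```text
t: 29.85
tcp_pos: [0.598, -0.2605, 0.1061]
tcp_rot: [-3.136, 0.04, 2.647]
ft_force: [-1.3, 0.5, 5.8]
width: 0.0322
```

```bash
python3 -c "
from h import *
chk('28')"
```

```text
[ 0.598  -0.2605  0.1061] [-3.136  0.04   2.647] 0.0322 [-1.3  0.5  5.8]
```

View pics/chk28.png

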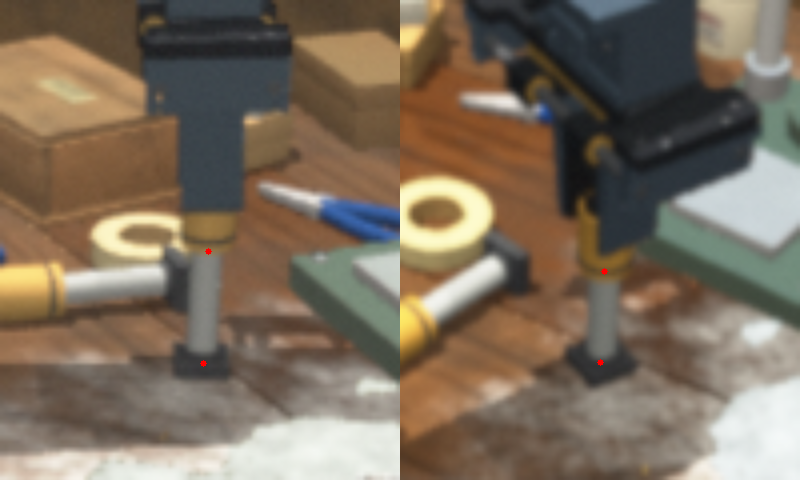

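move_arm(xyz=[[0, 0, 0], [0, 0, 0], [0, 0, 0], [0, 0, -0.9], [0, 0, -1.8]], twist=[0, 0, 0, 0, 0], fingers=0.5)

```text
t: 30.45
tcp_pos: [0.5968, -0.2598, 0.0871]
tcp_rot: [-3.136, 0.038, 2.647]
ft_force: [0.1, -0.5, 0.3]
width: 0.0461
```

```bash
python3 -c "
from h import *
im,d,s=save('wrist','wrist29.png'); p,r=s['tcp_pos'],s['tcp_rot'];print(p,r,s['width'],s['ft_force'])"
```

```text
[ 0.59678454 -0.25982862  0.08708979] [-3.13604923  0.03841599  2.64683806] 0.0460665464591431 [ 0.12169951 -0.52560912  0.34919314]
```

View pics/wrist29.png

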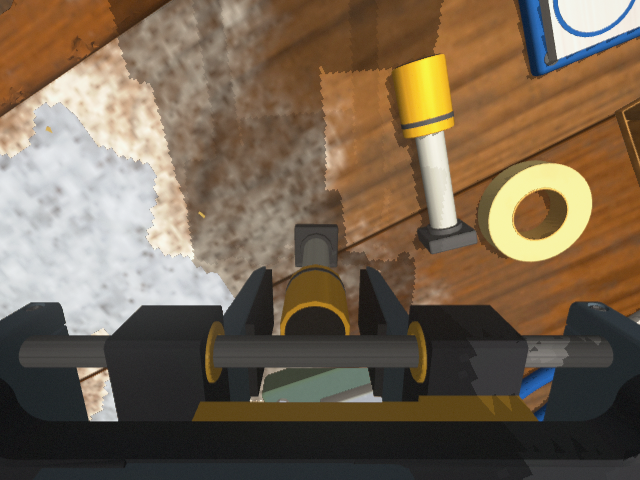

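move_arm(xyz=[[0, 0, 0], [0, 0, 0], [0, 0, 0], [0, 0, 0], [0, 0, 0]], twist=[0, 0, 0, 0, 0], fingers=1, force=35)

```text
t: 31.0
tcp_pos: [0.5955, -0.2592, 0.0849]
tcp_rot: [-3.136, 0.034, 2.647]
ft_force: [0.1, -0.5, -2.1]
width: 0.0319
```

move_arm(xyz=[[0, 0, 1], [0, 0, 3], [0, 0, 5], [0, 0, 5], [0, 0, 5]], twist=[0, 0, 0, 0, 0])

```text
t: 31.5
tcp_pos: [0.5955, -0.2593, 0.1353]
tcp_rot: [-3.136, 0.035, 2.647]
ft_force: [-0.5, -0.5, -3.1]
width: 0.0313
```

```bash
python3 -c "
from h import *
im,d,s=save('wrist','wrist30.png'); p,r=s['tcp_pos'],s['tcp_rot'];print(p,r,s['width'],s['ft_force'])"
```

```text
[ 0.59552914 -0.2592688   0.13532437] [-3.1358355   0.03516839  2.64686362] 0.031332864744936524 [-0.45609864 -0.51585381 -3.05931423]
```

View pics/wrist30.png

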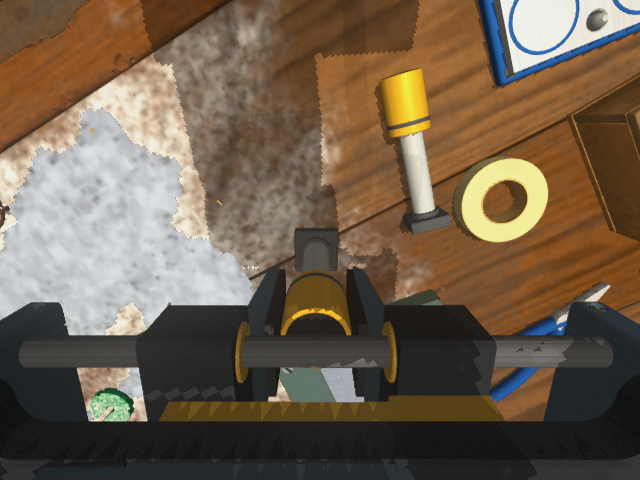

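move_arm(xyz=[[-4, 0.5, 0], [-8, 1.5, 0], [-11, 4, 0], [-11, 8, 0], [-11, 12, 0]], twist=[0, 0, 0, 0, 0])

```text
t: 32.05
tcp_pos: [0.4831, -0.1381, 0.1333]
tcp_rot: [-3.135, 0.031, 2.644]
ft_force: [0.9, 0.1, -2.5]
width: 0.0313
```

move_arm(xyz=[[1, 3, 0], [3, 6, 0], [4.5, 9, 0], [4.5, 9, 0], [4.5, 9, 0]], twist=[0, 0, 0, 0, 0])

```text
t: 32.55
tcp_pos: [0.5273, -0.0476, 0.1322]
tcp_rot: [-3.134, 0.029, 2.646]
ft_force: [0.1, -0.5, -3.5]
width: 0.0314
```

```bash
python3 -c "
from h import *
np.set_printoptions(precision=4,suppress=True)
chk('31')
im,d,s=save('wrist','wrist31.png'); p,r=s['tcp_pos'],s['tcp_rot']; print(p)
print(plate(im,p,r,.020))"
```

```text
[ 0.5273 -0.0476  0.1322] [-3.134  0.029  2.646] 0.0314 [ 0.1 -0.5 -3.5]
[ 0.527  -0.0487  0.1326]
[[ 0.4681  0.0306]
 [ 0.4601 -0.0368]
 [ 0.5395  0.0221]
 [ 0.5315 -0.0453]
 [ 0.5126 -0.0894]]
```

View pics/chk31.png

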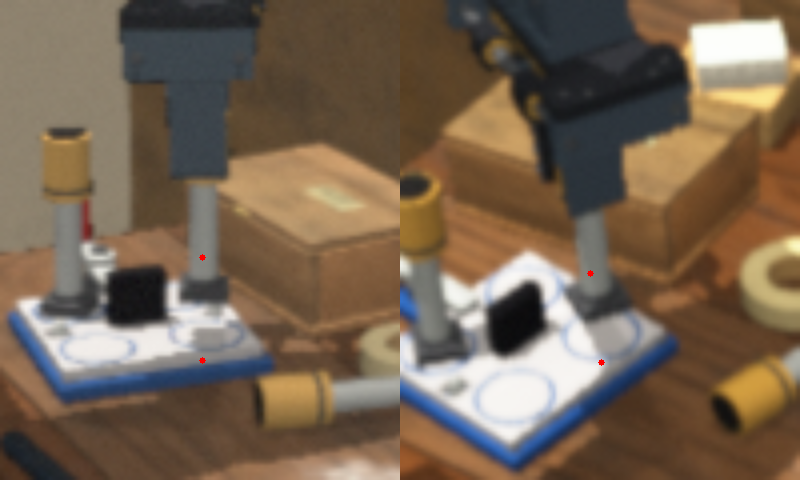

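View pics/wrist31.png

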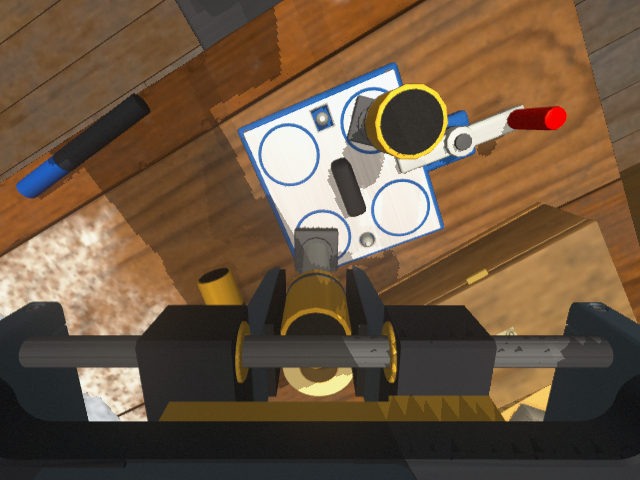

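```bash
python3 -c "
from h import *
im,d,p,r=load('wrist31')
c=footc(p,r,[(295,228),(338,228)],p[2]-.0749); print(c,p,c-p[:2], 'want tcp',np.array([.5313,-.0454])-(c-p[:2]))
"
```

```text
[ 0.52645037 -0.04797776] [ 0.5270283  -0.04868691  0.13256627] [-0.00057794  0.00070915] want tcp [ 0.53187794 -0.04610915]
```

move_arm(xyz=[[0.45, 0.2, -0.5], [0.45, 0.2, -1.5], [0.45, 0.2, -2.2], [0.45, 0.2, -2.5], [0.45, 0.2, -2.5]], twist=[0, 0, 0, 0, 0])

```text
t: 33.2
tcp_pos: [0.531, -0.047, 0.1069]
tcp_rot: [-3.134, 0.028, 2.643]
ft_force: [-0.2, 0.0, -2.5]
width: 0.0313
```

```bash
python3 -c "
from h import *
im,d,s=save('wrist','wrist32.png'); p,r=s['tcp_pos'],s['tcp_rot']
print(plate(im,p,r,.020)); print(p,s['ft_force'],footc(p,r,[(295,228),(338,228)],p[2]-.0749))
cv2.imwrite('pics/wrist32z.png',cv2.resize(im[60:340,180:460,::-1],None,fx=2,fy=2))"
```

```text
[[ 0.46804287  0.03054088]
 [ 0.46002898 -0.03678325]
 [ 0.54466191  0.06589563]
 [ 0.53947635  0.02209565]
 [ 0.5314104  -0.04530628]]
[ 0.53103125 -0.04698225  0.10692557] [-0.21007607  0.03151539 -2.53684499] [ 0.53036433 -0.04626148]
```

View pics/wrist32z.png

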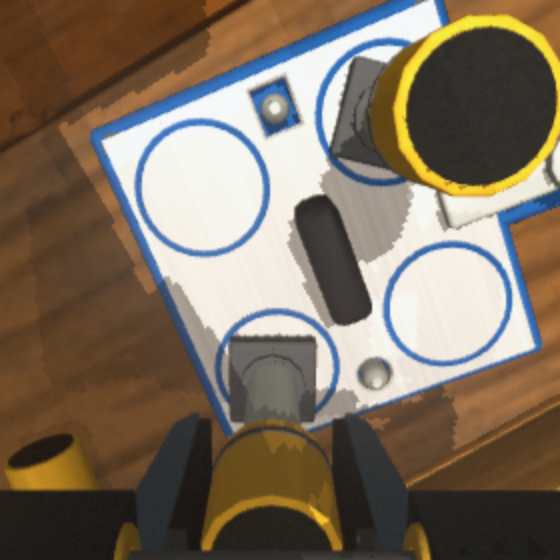

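Foot centre is (0.5304, −0.0463) against the ring at (0.5314, −0.0453), about 1.5 mm off. I'll lower it and release.

move_arm(xyz=[[0.1, 0.1, -0.1], [0.1, 0.1, -0.2], [0.1, 0.1, -0.25], [0.1, 0.1, -0.25]], twist=[0, 0, 0, 0])

```text
t: 33.65
tcp_pos: [0.5325, -0.0459, 0.105]
tcp_rot: [-3.134, 0.029, 2.643]
ft_force: [0.2, 0.6, -2.1]
width: 0.0313
```

move_arm(xyz=[[0, 0, -0.1], [0, 0, -0.15], [0, 0, -0.15]], twist=[0, 0, 0])

```text
t: 33.95
tcp_pos: [0.5327, -0.046, 0.1043]
tcp_rot: [-3.135, 0.03, 2.643]
ft_force: [-0.8, 0.7, 3.9]
width: 0.0314
```

move_arm(xyz=[[0, 0, 0], [0, 0, 0], [0, 0, 0], [0, 0, 0]], twist=[0, 0, 0, 0], fingers=0.45)

```text
t: 34.35
tcp_pos: [0.5327, -0.046, 0.1041]
tcp_rot: [-3.135, 0.03, 2.643]
ft_force: [0.0, 0.5, -0.6]
width: 0.0498
```

move_arm(xyz=[[0, 0, 1], [0, 0, 3], [0, 0, 6], [0, 0, 9], [0, 0, 9]], twist=[0, 0, 0, 0, 0])

```text
t: 34.85
tcp_pos: [0.5356, -0.0463, 0.1991]
tcp_rot: [-3.138, 0.039, 2.643]
ft_force: [0.3, 0.0, 0.8]
width: 0.0503
```

```bash
python3 -c "
from h import *
np.set_printoptions(precision=4,suppress=True)
chk('33')
im,d,s=save('wrist','wrist33.png'); p,r=s['tcp_pos'],s['tcp_rot']
print(plate(im,p,r,.020))"
```

```text
[ 0.5356 -0.0463  0.1991] [-3.138  0.039  2.643] 0.0503 [0.3 0.  0.8]
[[ 0.4682  0.0307]
 [ 0.4602 -0.0367]
 [ 0.5396  0.0221]
 [ 0.5316 -0.0453]]
```

View pics/chk33.png

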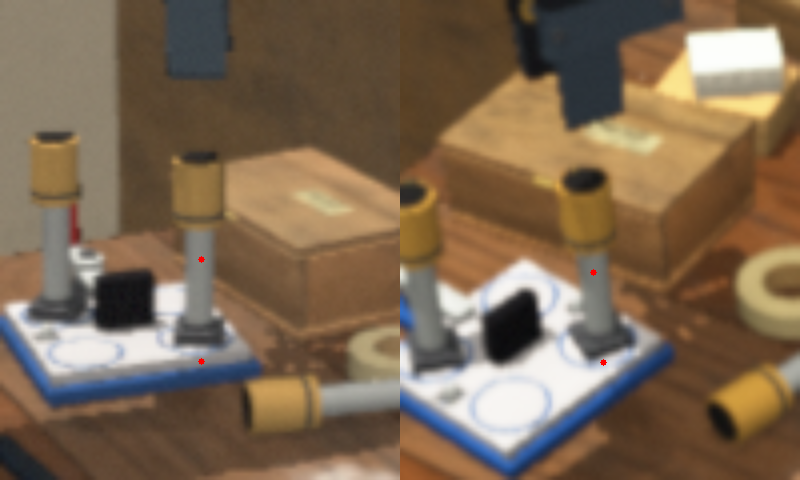

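View pics/wrist33.png

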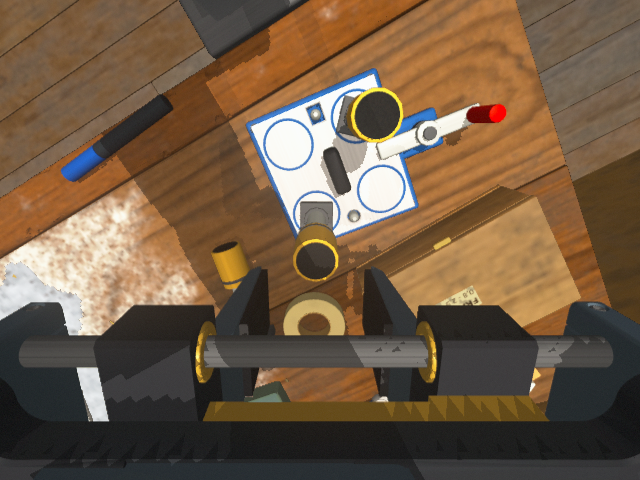

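move_arm(xyz=[[1.2, -3, 0], [2.5, -7, 0], [4, -11, 0], [4.7, -11.7, -3], [4.7, -11.7, -6]], twist=[4, 8, 12, 16, 16], fingers=0.6)

```text
t: 35.5
tcp_pos: [0.5799, -0.165, 0.1323]
tcp_rot: [-3.134, 0.03, 2.921]
ft_force: [0.3, 0.5, -0.7]
width: 0.0364
```

move_arm(xyz=[[0, 0, -1], [0, 0, -1], [0, 0, -1]], twist=[0, 0, 0])

```text
t: 35.8
tcp_pos: [0.5803, -0.1648, 0.1228]
tcp_rot: [-3.134, 0.03, 2.921]
ft_force: [0.8, 0.3, 0.7]
width: 0.0363
```

```bash
python3 -c "
from h import *
im,d,s=save('wrist','wrist34.png'); p,r=s['tcp_pos'],s['tcp_rot'];print(p,r,s['width'])"
```

```text
[ 0.58029816 -0.16481124  0.12275848] [-3.13409485  0.03040838  2.92149885] 0.03629544152722686
```

View pics/wrist34.png

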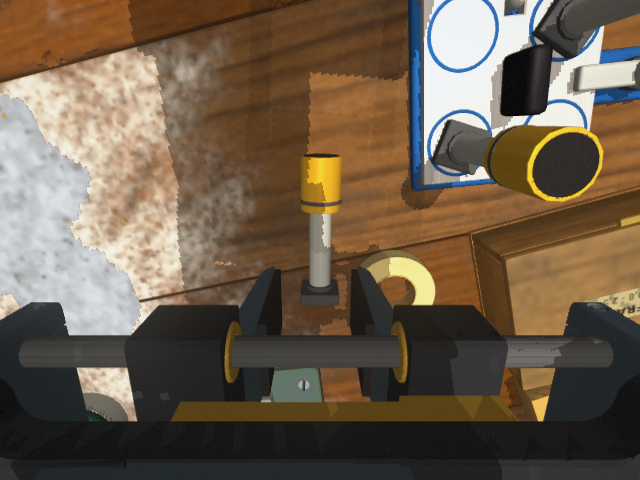

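```bash
python3 -c "
from h import *
im,d,p,r=load('wrist34')
X=onplane('wrist',[(321,156),(320.5,212),(319.5,282)],.016,p,r)[:,:2];print(X,p)
u=X[2]-X[0];u/=np.linalg.norm(u);t=X[0]+.062*u;print(np.degrees(np.arctan2(u[1],u[0])),np.degrees(r[2])-180,'target',t,'shift',t-p[:2], 'tape',onplane('wrist',[(400,280)],.019,p,r))
"
```

```text
[[ 0.51834247 -0.1472247 ]
 [ 0.56093941 -0.15690667]
 [ 0.62084059 -0.1708509 ]] [ 0.58029816 -0.16481124  0.12275848]
-12.980170130299596 -12.610445901473838 target [ 0.57875824 -0.16115076] shift [-0.00153992  0.00366047] tape [[ 0.63220477 -0.10385125  0.019     ]]
```

move_arm(xyz=[[0, 0.35, -3], [0, 0.35, -6], [0, 0.35, -9], [0, 0.35, -9.5], [0, 0.35, -9.5]], twist=[0, 0, 0, 0, 0])

```text
t: 36.35
tcp_pos: [0.5812, -0.1612, 0.0291]
tcp_rot: [-3.134, 0.032, 2.922]
ft_force: [0.4, -0.3, 0.7]
width: 0.0362
```

```bash
python3 -c "
from h import *
chk('35')"
```

```text
[ 0.5812 -0.1612  0.0291] [-3.134  0.032  2.922] 0.0362 [ 0.4 -0.3  0.7]
```

View pics/chk35.png

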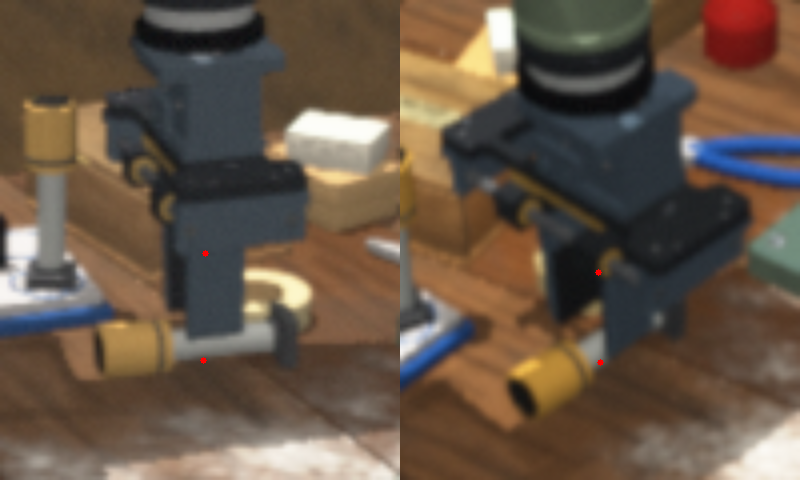

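move_arm(xyz=[[0, 0, -1], [0, 0, -2], [0, 0, -2.1], [0, 0, -2.1]], twist=[0, 0, 0, 0])

```text
t: 36.85
tcp_pos: [0.582, -0.1616, 0.0091]
tcp_rot: [-3.134, 0.035, 2.922]
ft_force: [0.3, -0.7, -0.4]
width: 0.0362
```

move_arm(xyz=[[0, 0, 0], [0, 0, 0], [0, 0, 0], [0, 0, 0], [0, 0, 0]], twist=[0, 0, 0, 0, 0], fingers=1, force=25)

```text
t: 37.35
tcp_pos: [0.5821, -0.1618, 0.0093]
tcp_rot: [-3.134, 0.035, 2.922]
ft_force: [0.0, -0.4, 0.8]
width: 0.0173
```

move_arm(xyz=[[0, 0, 1], [0, 0, 2], [0, -2, 2.2], [0, -5, 2.2], [0, -8.5, 2.2]], twist=[0, 0, 0, 0, 0])

```text
t: 37.85
tcp_pos: [0.5824, -0.2468, 0.0324]
tcp_rot: [-3.134, 0.036, 2.924]
ft_force: [-0.6, -0.4, -2.4]
width: 0.0173
```

```bash
python3 -c "
from h import *
chk('36')"
```

```text
[ 0.5824 -0.2468  0.0324] [-3.134  0.036  2.924] 0.0173 [-0.6 -0.4 -2.4]
```

View pics/chk36.png

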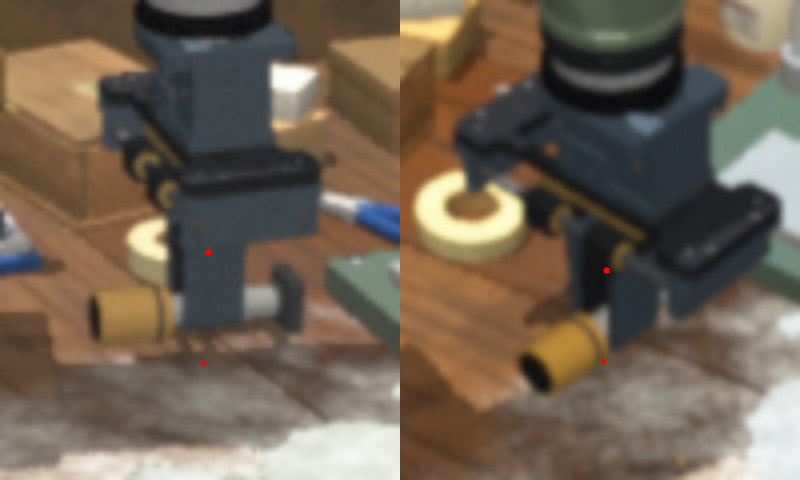

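move_arm(xyz=[[-3, 0, 0], [-6, 0, 0], [-6, 0, -1.2], [-6, 0, -2.2], [-6, 0, -2.35]], twist=[0, 0, 0, 0, 0])

```text
t: 38.45
tcp_pos: [0.5232, -0.2507, 0.0091]
tcp_rot: [-3.131, 0.038, 2.92]
ft_force: [-5.2, 0.5, 12.9]
width: 0.018
```

move_arm(xyz=[[0, 0, 0], [0, 0, 0], [0, 0, 0], [0, 0, 1], [0, 0, 3]], twist=[0, 0, 0, 0, 0], fingers=0.5)

```text
t: 38.95
tcp_pos: [0.5224, -0.2501, 0.0386]
tcp_rot: [-3.132, 0.035, 2.92]
ft_force: [-0.1, -0.4, -0.8]
width: 0.0453
```

move_arm(xyz=[[-1.5, 0.3, 2], [-3.5, 0.8, 5], [-5, 1.1, 7], [-5, 1.1, 7], [-5, 1.1, 7]], twist=[0, 0, 0, 0, 0])

```text
t: 39.45
tcp_pos: [0.473, -0.2394, 0.1093]
tcp_rot: [-3.132, 0.037, 2.92]
ft_force: [-0.8, 1.4, -0.3]
width: 0.0452
```

```bash
python3 -c "
from h import *
im,d,s=save('wrist','wrist37.png'); p,r=s['tcp_pos'],s['tcp_rot'];print(p,r,s['width'])"
```

```text
[ 0.47298366 -0.239383    0.10930188] [-3.13171517  0.0368745   2.91972766] 0.04524088577197981
```

View pics/wrist37.png

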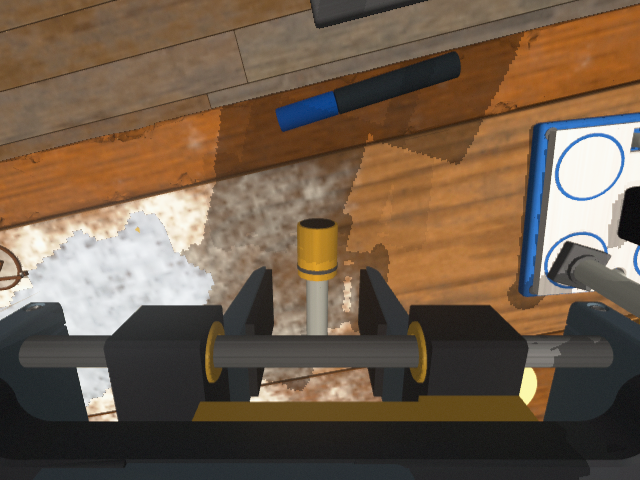

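```bash
python3 -c "
from h import *
im,d,p,r=load('wrist37')
X=onplane('wrist',[(317.5,224),(317.5,325)],.016,p,r)[:,:2];print(X,p)
u=X[1]-X[0];u/=np.linalg.norm(u);t=X[0]+.007*u;print(np.degrees(np.arctan2(u[1],u[0])),np.degrees(r[2])-180,u,'target',t,'shift',t-p[:2])
"
```

```text
[[ 0.45963265 -0.2354431 ]
 [ 0.54700141 -0.25492609]] [ 0.47298366 -0.239383    0.10930188]
-12.571116898173324 -12.711928022358933 [ 0.97602661 -0.21765125] target [ 0.46646484 -0.23696666] shift [-0.00651882  0.00241634]
```

move_arm(xyz=[[-0.65, 0.25, -3], [-0.65, 0.25, -6], [-0.65, 0.25, -8.5], [-0.65, 0.25, -9.8], [-0.65, 0.25, -10.1]], twist=[0, 0, 0, 0, 0])

```text
t: 40.0
tcp_pos: [0.4651, -0.2358, 0.0045]
tcp_rot: [-3.134, 0.03, 2.92]
ft_force: [-0.6, 0.6, -0.5]
width: 0.0461
```

move_arm(xyz=[[0, 0, 0], [0, 0, 0], [0, 0, 0], [0, 0, 0], [0, 0, 0]], twist=[0, 0, 0, 0, 0], fingers=1, force=3)

```text
t: 40.5
tcp_pos: [0.4654, -0.236, 0.005]
tcp_rot: [-3.134, 0.031, 2.92]
ft_force: [-0.0, 0.0, -2.1]
width: 0.0321
```

move_arm(xyz=[[0, 0, 0.4], [0.15, 0, 1.2], [0.3, -0.05, 2.2], [0.6, -0.1, 3.2], [1.0, -0.2, 4.2]], twist=[0, 0, 0, 0, 0])

```text
t: 41.0
tcp_pos: [0.4759, -0.2381, 0.0482]
tcp_rot: [-3.133, 0.032, 2.92]
ft_force: [0.5, -0.5, -2.5]
width: 0.0318
```

```bash
python3 -c "
from h import *
chk('38')"
```

```text
[ 0.4759 -0.2381  0.0482] [-3.133  0.032  2.92 ] 0.0318 [ 0.5 -0.5 -2.5]
```

View pics/chk38.png

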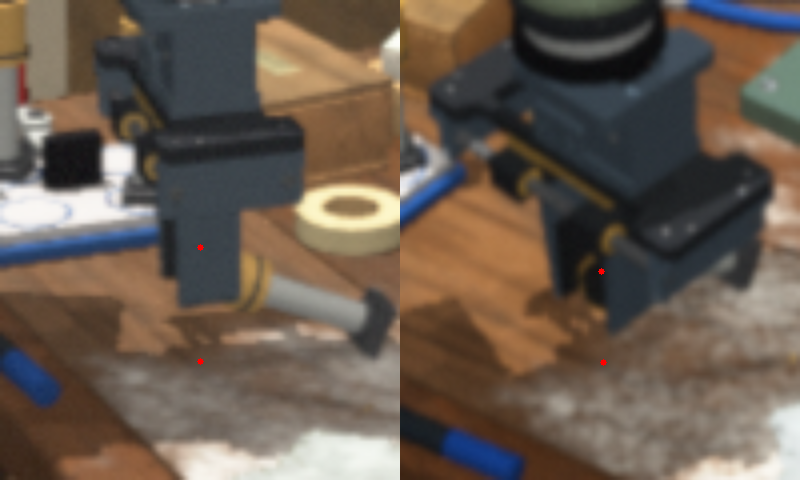

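move_arm(xyz=[[0.4, -0.1, 1.3], [1.0, -0.2, 2.5], [1.7, -0.35, 3.6], [2.5, -0.55, 4.6], [3.4, -0.75, 5.4]], twist=[0, 0, 0, 0, 0])

```text
t: 41.6
tcp_pos: [0.5112, -0.2462, 0.1032]
tcp_rot: [-3.133, 0.034, 2.92]
ft_force: [0.7, -0.2, -2.5]
width: 0.0318
```

```bash
python3 -c "
from h import *
chk('39')"
```

```text
[ 0.5112 -0.2462  0.1032] [-3.133  0.034  2.92 ] 0.0318 [ 0.7 -0.2 -2.5]
```

View pics/chk39.png

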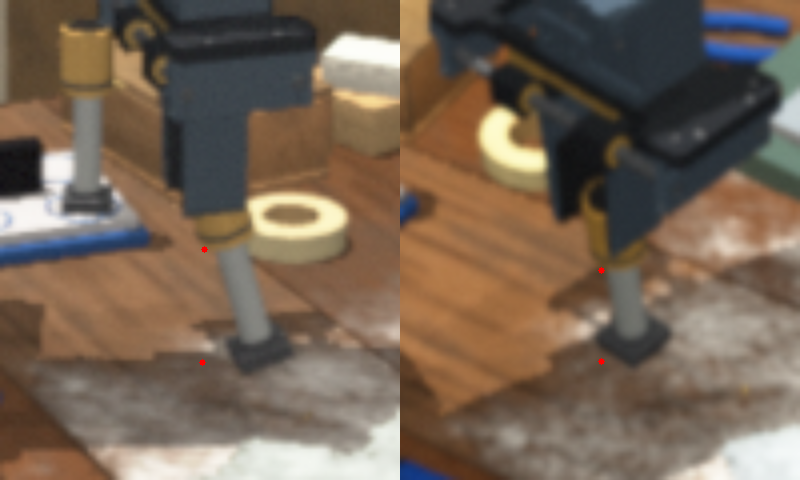

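move_arm(xyz=[[0.8, -0.2, 0.2], [1.6, -0.35, 0.3], [2.4, -0.55, 0.2], [3.0, -0.65, 0.05], [3.0, -0.65, -0.1]], twist=[0, 0, 0, 0, 0])

```text
t: 42.2
tcp_pos: [0.5446, -0.2541, 0.1034]
tcp_rot: [-3.131, 0.041, 2.921]
ft_force: [0.1, -1.2, 4.9]
width: 0.0317
```

```bash
python3 -c "
from h import *
chk('40')"
```

```text
[ 0.5446 -0.2541  0.1034] [-3.131  0.041  2.921] 0.0317 [ 0.1 -1.2  4.9]
```

View pics/chk40.png

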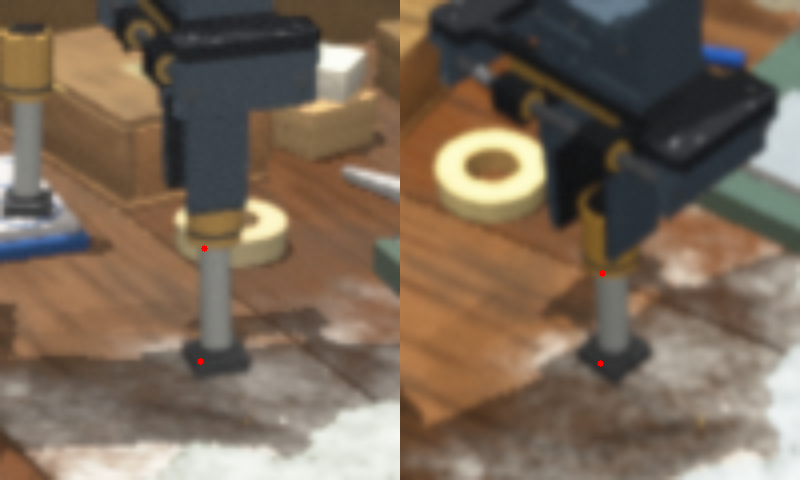

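move_arm(xyz=[[0, 0, 0], [0, 0, 0], [0, 0, 0], [0.2, 0, -0.8], [0.4, -0.1, -1.6]], twist=[0, 0, 0, 0, 0], fingers=0.5)

```text
t: 42.8
tcp_pos: [0.5475, -0.2547, 0.0869]
tcp_rot: [-3.131, 0.04, 2.921]
ft_force: [0.6, -0.1, 0.1]
width: 0.046
```

```bash
python3 -c "
from h import *
im,d,s=save('wrist','wrist41.png'); p,r=s['tcp_pos'],s['tcp_rot'];print(p,r,s['width'],s['ft_force'])"
```

```text
[ 0.54753058 -0.25470988  0.08690433] [-3.13104393  0.03955568  2.92081609] 0.04604312370044677 [ 0.57063381 -0.08140045  0.12738299]
```

View pics/wrist41.png

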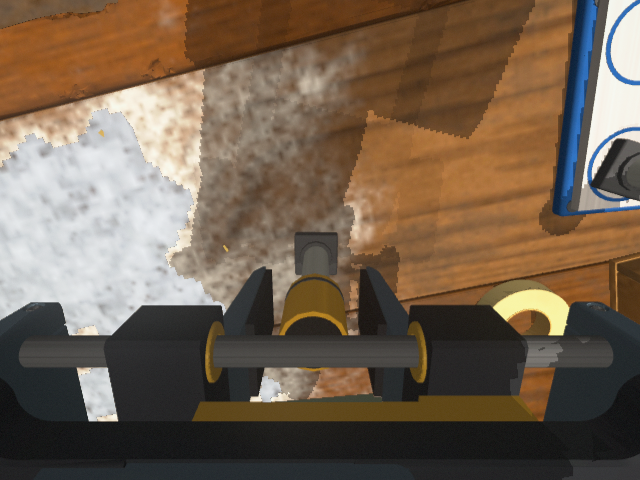

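Post A stands between the fingers, with its foot edge at row 233. Now a firm grip and lift.

move_arm(xyz=[[0, 0, 0], [0, 0, 0], [0, 0, 0], [0, 0, 0], [0, 0, 0]], twist=[0, 0, 0, 0, 0], fingers=1, force=35)

```text
t: 43.35
tcp_pos: [0.5468, -0.2544, 0.085]
tcp_rot: [-3.132, 0.037, 2.921]
ft_force: [-0.2, 0.6, -2.0]
width: 0.0314
```

move_arm(xyz=[[0, 0, 1], [0, 0, 3], [0, 0, 5], [0, 0, 5], [0, 0, 5]], twist=[0, 0, 0, 0, 0])

```text
t: 43.85
tcp_pos: [0.5468, -0.2544, 0.1354]
tcp_rot: [-3.132, 0.037, 2.921]
ft_force: [0.5, -0.7, -2.8]
width: 0.0314
```

move_arm(xyz=[[-2.5, 2, 0], [-5.5, 5, 0], [-8, 9, 0], [-9, 13, 0], [-9, 15, 0]], twist=[0, 0, 0, 0, 0])

```text
t: 44.35
tcp_pos: [0.4531, -0.1016, 0.1341]
tcp_rot: [-3.132, 0.032, 2.921]
ft_force: [0.9, -0.4, -3.3]
width: 0.0313
```

```bash
python3 -c "
from h import *
np.set_printoptions(precision=4,suppress=True)
chk('42')
im,d,s=save('wrist','wrist42.png'); p,r=s['tcp_pos'],s['tcp_rot'];print(p,r,s['width'],s['ft_force'])
print(plate(im,p,r,.02))"
```

```text
[ 0.4531 -0.1016  0.1341] [-3.132  0.032  2.921] 0.0313 [ 0.9 -0.4 -3.3]
[ 0.4552 -0.102   0.1346] [-3.1323  0.0348  2.9237] 0.03144814252936854 [ 0.334  -0.5743 -1.7655]
[[ 0.4679  0.0306]
 [ 0.4599 -0.0367]
 [ 0.5394  0.0222]
 [ 0.5312 -0.0453]]
```

View pics/wrist42.png

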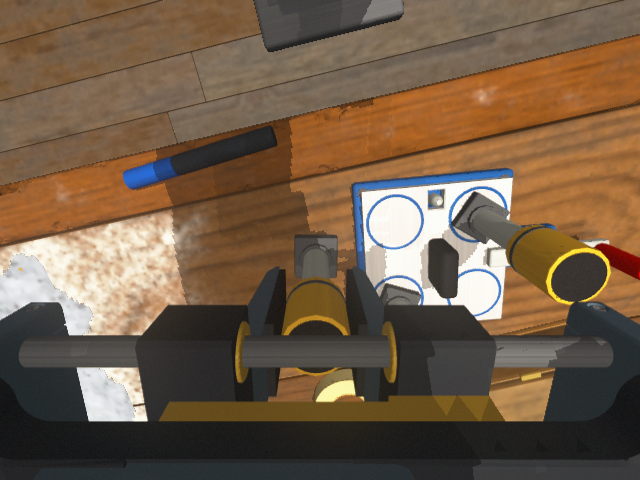

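View pics/chk42.png

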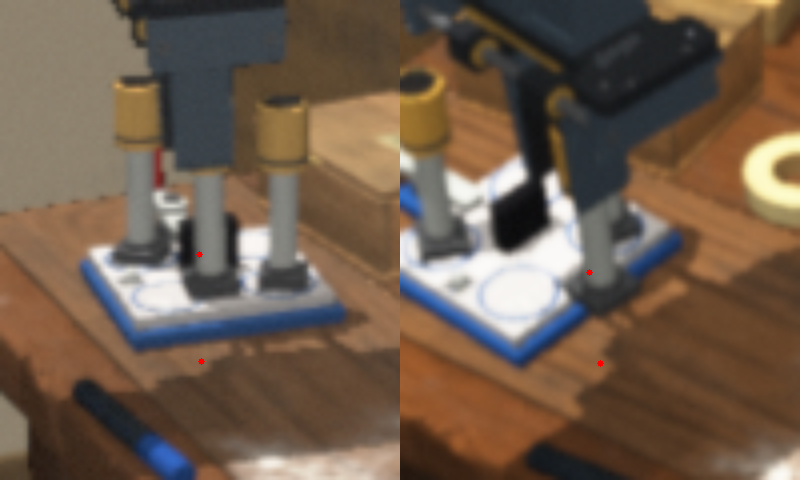

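move_arm(xyz=[[0, 0, 0], [0, 0, 0], [0, 0, 0], [0, 0, 0], [0, 0, 0]], twist=[-8, -16, -24, -32, -38])

```text
t: 45.0
tcp_pos: [0.4561, -0.1045, 0.1341]
tcp_rot: [-3.13, 0.035, 2.254]
ft_force: [0.2, -0.2, -1.9]
width: 0.0314
```

move_arm(xyz=[[0.2, 2, 0], [0.4, 4.5, 0], [0.5, 6.4, 0], [0.5, 6.4, 0], [0.5, 6.4, 0]], twist=[0, 0, 0, 0, 0])

```text
t: 45.5
tcp_pos: [0.4613, -0.0413, 0.1337]
tcp_rot: [-3.129, 0.036, 2.254]
ft_force: [-0.2, -0.3, -2.6]
width: 0.0312
```

```bash
python3 -c "
from h import *
np.set_printoptions(precision=4,suppress=True)
chk('43')
im,d,s=save('wrist','wrist43.png'); p,r=s['tcp_pos'],s['tcp_rot'];print(p,r,s['width'],s['ft_force'])
print(plate(im,p,r,.02))"
```

```text
[ 0.4613 -0.0413  0.1337] [-3.129  0.036  2.254] 0.0312 [-0.2 -0.3 -2.6]
[ 0.4612 -0.0416  0.1338] [-3.1298  0.0356  2.2533] 0.03139142164980358 [-0.2628 -0.0342 -2.951 ]
[[ 0.468   0.0307]
 [ 0.46   -0.0367]
 [ 0.5395  0.0222]
 [ 0.5315 -0.0451]]
```

View pics/wrist43.png

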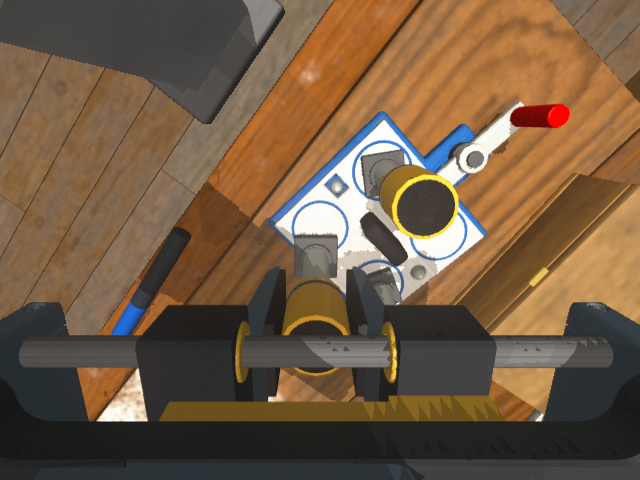

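View pics/chk43.png

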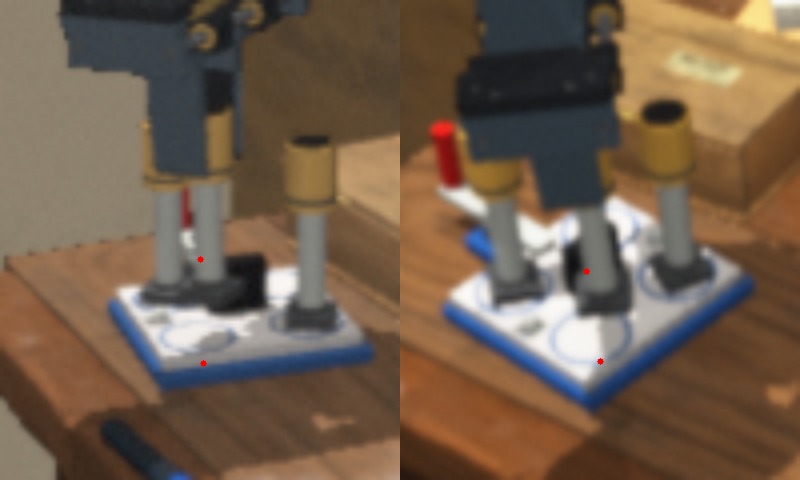

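```bash
python3 -c "
from h import *
im,d,p,r=load('wrist43')
c=footc(p,r,[(294.5,234.5),(337.5,234.5)],p[2]-.075); print(c,p,np.array([.46,-.0367])-c)
"
```

```text
[ 0.46361029 -0.04539375] [ 0.46115517 -0.04161575  0.1338372 ] [-0.00361029  0.00869375]
```

move_arm(xyz=[[-0.35, 0.85, -0.5], [-0.35, 0.85, -1.5], [-0.35, 0.85, -2.2], [-0.35, 0.85, -2.6], [-0.35, 0.85, -2.6]], twist=[0, 0, 0, 0, 0])

```text
t: 46.15
tcp_pos: [0.4571, -0.0331, 0.107]
tcp_rot: [-3.129, 0.034, 2.253]
ft_force: [-0.5, -0.2, -2.5]
width: 0.0314
```

```bash
python3 -c "
from h import *
im,d,s=save('wrist','wrist44.png'); p,r=s['tcp_pos'],s['tcp_rot']
print(plate(im,p,r,.020)); print(p,r,s['ft_force'],footc(p,r,[(294.5,234.5),(337.5,234.5)],p[2]-.075))
cv2.imwrite('pics/wrist44z.png',cv2.resize(im[60:340,180:460,::-1],None,fx=2,fy=2))"
```

```text
[[ 0.46797595  0.03072955]
 [ 0.46003968 -0.03669164]
 [ 0.53932905  0.02220914]]
[ 0.45708888 -0.03308716  0.10701516] [-3.12853009  0.03437137  2.25309603] [-0.50492019 -0.24890568 -2.53733624] [ 0.45941675 -0.03685645]
```

View pics/wrist44z.png

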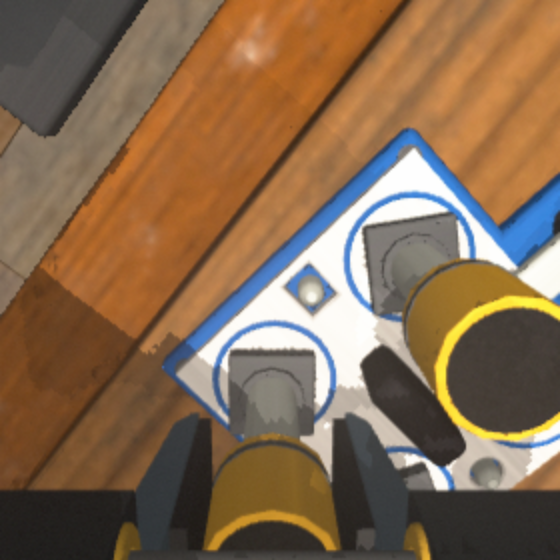

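move_arm(xyz=[[0, 0, -0.1], [0, 0, -0.2], [0, 0, -0.25], [0, 0, -0.25]], twist=[0, 0, 0, 0])

```text
t: 46.6
tcp_pos: [0.4575, -0.0331, 0.1051]
tcp_rot: [-3.129, 0.035, 2.253]
ft_force: [0.0, -0.1, -2.5]
width: 0.0315
```

move_arm(xyz=[[0, 0, -0.1], [0, 0, -0.15], [0, 0, -0.15]], twist=[0, 0, 0])

```text
t: 46.9
tcp_pos: [0.4579, -0.0333, 0.1045]
tcp_rot: [-3.13, 0.036, 2.253]
ft_force: [-1.5, -1.7, 4.7]
width: 0.0311
```

move_arm(xyz=[[0, 0, 0], [0, 0, 0], [0, 0, 0], [0, 0, 0]], twist=[0, 0, 0, 0], fingers=0.45)

```text
t: 47.3
tcp_pos: [0.4579, -0.0333, 0.1044]
tcp_rot: [-3.13, 0.036, 2.253]
ft_force: [-0.2, 0.2, -1.1]
width: 0.0498
```

move_arm(xyz=[[0, 0, 1], [0, 0, 3], [0, 0, 6], [0, 0, 10], [0, 0, 12]], twist=[0, 0, 0, 0, 0])

```text
t: 47.8
tcp_pos: [0.4593, -0.0334, 0.2283]
tcp_rot: [-3.134, 0.04, 2.253]
ft_force: [1.2, -0.6, 0.1]
width: 0.0504
```

move_arm(xyz=[[0, -2, 1], [0, -4, 2], [0, -6, 3], [0, -6, 3], [0, -6, 3]], twist=[0, 0, 0, 0, 0])

```text
t: 48.3
tcp_pos: [0.4592, -0.0932, 0.2585]
tcp_rot: [-3.135, 0.04, 2.252]
ft_force: [0.2, 0.0, 0.2]
width: 0.0502
```

```bash
python3 -c "
from h import *
np.set_printoptions(precision=4,suppress=True)
im,d,s=save('wrist','wrist45.png'); p,r=s['tcp_pos'],s['tcp_rot'];print(p,r,s['width'],s['ft_force'])
print(plate(im,p,r,.02))
save('scene','scene45.png'); im,d,s=save('side','side45.png')
a=cv2.resize(im[150:290,200:360,::-1],None,fx=4,fy=4); cv2.imwrite('pics/side45z.png',a)
"
```

```text
[ 0.4592 -0.0932  0.2585] [-3.1348  0.0398  2.2521] 0.05016539336146094 [0.205  0.0128 0.2391]
[[ 0.4681  0.0306]
 [ 0.4601 -0.0367]
 [ 0.5396  0.0222]
 [ 0.5314 -0.0453]]
```

View pics/wrist45.png

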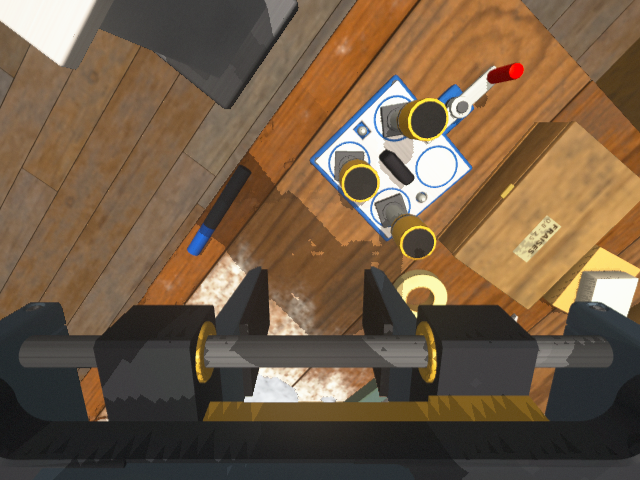

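View pics/side45z.png

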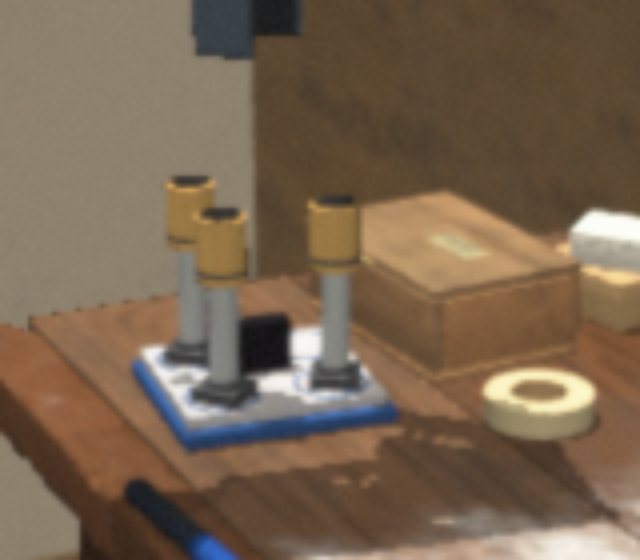

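View pics/scene45.png

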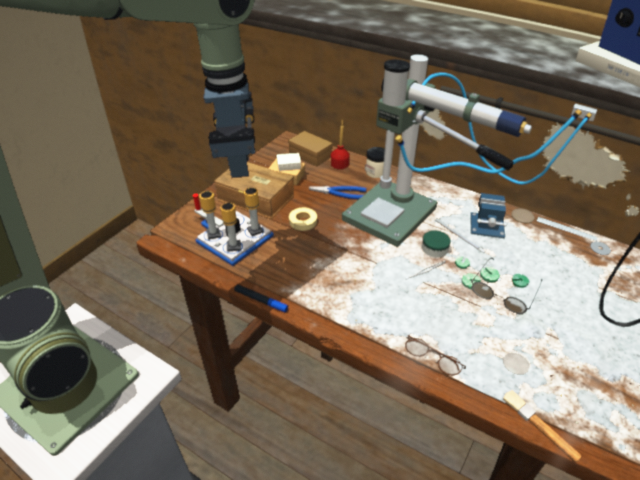

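```bash
python3 -c "
from h import *
np.set_printoptions(precision=4,suppress=True)
im,d,p,r=load('wrist45')
H=onplane('wrist',[(428,118.5),(359.5,183),(417.5,242)],.140,p,r)[:,:2]; print('heads b,a,d',H.ravel())
rg=np.array([[.4681,.0306],[.4600,-.0367],[.5314,-.0453]]); print('head-ring mm',(H-rg)*1000)
red=onplane('wrist',[(512,70)],.076,p,r)[0,:2]; ax=onplane('wrist',[(461,107)],.04,p,r)[0,:2]; v=red-ax; print('red',red,'ax',ax,np.degrees(np.arctan2(v[1],v[0]))-(90-6.7))
hsv=cv2.cvtColor(im,cv2.COLOR_RGB2HSV); m=(hsv[...,1]<40)&(hsv[...,2]>170); m[:70]=0;m[240:]=0;m[:,:310]=0;m[:,475:]=0
y,x=np.nonzero(m); X=depthpts('wrist',d,np.c_[x,y],p,r); q=np.hypot(X[:,0]-.4997,X[:,1]+.0073)<.07; X=X[q&(abs(X[:,2]-.02)<.008)]; A=np.c_[X[:,:2]-[.4997,-.0073],np.ones(len(X))]; print('plate plane',np.linalg.lstsq(A,X[:,2],rcond=None)[0],len(X))
im2,d2,s=save('wrist','wrist46.png'); cv2.imwrite('pics/wrist46z.png',cv2.resize(im2[60:270,290:540,::-1],None,fx=3,fy=2.8))
"
```

```text
heads b,a,d [ 0.4684  0.0306  0.4605 -0.0394  0.5325 -0.046 ]
head-ring mm [[ 0.2978 -0.0141]
 [ 0.4969 -2.6784]
 [ 1.1312 -0.7011]]
red [0.5121 0.119 ] ax [0.5095 0.0784] 2.932772500658487
plate plane [0.001  0.0016 0.0195] 5217
```

move_arm(xyz=[[0, -1, 1], [0, -2, 2], [0, -2, 2], [0, -2, 2], [0, -2, 2]], twist=[0, 0, 0, 0, 0])

```text
t: 49.0
tcp_pos: [0.4588, -0.1126, 0.2776]
tcp_rot: [-3.134, 0.038, 2.254]
ft_force: [0.2, 0.2, -0.8]
width: 0.0502
```

move_arm(xyz=[[0, 0, 0], [0, 0, 0], [0, 0, 0], [0, 0, 0], [0, 0, 0]], twist=[0, 0, 0, 0, 0])

```text
t: 49.5
tcp_pos: [0.4588, -0.1126, 0.2776]
tcp_rot: [-3.133, 0.038, 2.254]
ft_force: [-0.5, -1.1, 0.2]
width: 0.0506
```

View pics/wrist46z.png

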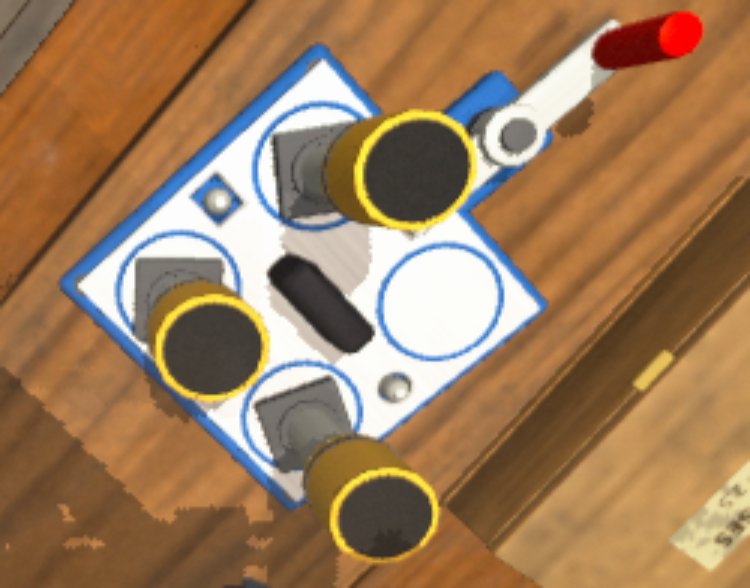

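The zoomed view shows three posts centred in their rings, the plate flush with both pins through it, and the clamp over the edge. All the checks agree, so I'm handing in.

```bash
python3 -c "
from h import *
bot.close_job(); print(bot.sense()['t'])"
```

```text
the job is handed in; nothing more can be done
the job is handed in; nothing more can be done
```

The clamp was swung open, the plate seated over both pins and the clamp shut again. All three posts on the bench now stand on the plate, and the job is handed in. I found no fourth post in any view.

I stood each post up by gripping its head at 3 N so it could swing upright as it was lifted. It was then regripped firmly on the bench and set on a ring. A first try at 8 N held one post too stiffly to turn, so that post was laid down and regripped. One post lay too close to one already standing on the plate, so I moved it aside before standing it up.

Last checks, from the wrist camera after backing off:
- **Plate:** level within about 0.002 rad, with its top face measured at 19.5 mm (20 mm expected). The rings had not moved since it was seated.
- **Clamp:** about 0.05 rad, against the 0.2 rad limit.
- **Posts:** heads are within 0.3, 1.3 and 2.7 mm of their ring centres, so none leans noticeably. They looked unmoved 1 to 2 s after the last release.
- **Bystanders:** tape, marker and spectacles look untouched in the scene view.

No check failed or disagreed. The tool had drifted to a tilt of about 2 degrees by the end, with no visible effect on the posts. Judged motion ended at about 49.5 s of the 210 s allowed.

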